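# Pack the hand tools into the chest and shut its lid

### The job

Clear the bench for the night: put every hand tool lying on it (whichever are there of the sanding block, screwdriver, tape measure, sharpening stone, hand plane and wrench) into the open steel tool chest, laid low enough for the lid to shut. Then lower the hinged lid gently, without slamming it, until it is fully closed. Leave the oil can, the tea glass and the carton where they stand.

Things in the scene. Friction and masses are not known exactly. Their poses are not given: they have to be found in the camera images.
- sanding_block: cork sanding block with a thin rubber sole, a plain brick shape; 110 x 45 x 35 mm over all (x, y, z); origin at the centre of its underside, x along its length, z up. May be absent.
- screwdriver: stubby screwdriver lying flat: square wooden handle 70 long and 28 x 28 from x = -60 to +10 mm, then a thin 8 mm round steel blade to x = +65 mm at 14 mm height; take it by the handle (centre at x = -25 mm); 125 x 28 x 28 mm over all (x, y, z); origin at the centre of its underside on its long axis, x along its length, z up. May be absent.
- tape_measure: black tape measure case lying on its side, a rounded squarish block with a steel disc on top and a small steel hook at +x; 66 x 56 x 34 mm over all (x, y, z); origin at the centre of its underside, x along its length, z up. May be absent.
- oilstone: flat grey sharpening stone, a plain bar; 130 x 40 x 25 mm over all (x, y, z); origin at the centre of its underside, x along its length, z up. May be absent.
- block_plane: small hand plane: dark steel body 140 x 45 x 22 high, on it a wooden wedge 28 wide (x = -55 to 0 mm) and a round wooden knob 22 across at x = +48 mm, both narrower than the body and up to 46 high; take it by the sides of the body; 140 x 45 x 46 mm over all (x, y, z); origin at the centre of its underside, x along its length, z up. May be absent.
- wrench: flat steel wrench lying flat: handle 18 wide and 12 thick from x = -70 to +40 mm, then a head 36 wide and 14 thick with two jaws to x = +80 mm; take it by the handle near x = 10 mm; 150 x 36 x 14 mm over all (x, y, z); origin at the centre of its underside on its long axis, x along its length, z up. May be absent.
- chest: open-topped grey sheet-steel tool chest fixed to the bench, 220 (its x) x 400 (its y) x 80 mm high outside, walls and floor 4 mm; origin at the centre of its underside, floor inside at z = 4 mm, rim at z = 80 mm. Its +x side, on the robot's left, carries the lid's hinge.
- lid (a joint): angle of the chest's lid: 0 = closed flat on the rim, 1.57 = upright on the hinge side; range 0 to 1.9. The hinge is stiff: the lid stays where it is left and needs about 3 to 4 N at its free edge to move. The lid is a plate 220 x 400 x 8 mm.
- lid_hinge (a point): middle of the hinge line, on the chest's +x rim at 80.5 mm height; does not move with the lid's angle. The hinge line runs along the chest's y axis; x of this frame turns with the lid, its -x running from the hinge to the lid's free edge (220 mm), its z out of the lid's outer face (8 mm above the hinge line).
- lid_handle (a point): middle of the steel bar handle on the lid's outer face: the 100 mm bar runs along the hinge direction, stands 35 mm off the outer face and is 190 mm from the hinge, 30 mm from the free edge.
- oil_can: aluminium can 64 mm across, 130 mm high, standing near the work; not to be disturbed. Origin under its centre.
- tea_glass: tea glass 66 mm across, 85 mm high, standing near the work; not to be disturbed. Origin under its centre.
- nail_carton: cardboard carton 80 x 100 x 50 mm, standing near the work; not to be disturbed. Origin under its centre.

How it is judged (in metres and radians):
On the way, in this order (a step that is already met when the one before it is completed fails the run):
1. every tool present lies in the chest while the lid is still open (x of sanding_block in the frame of chest between -0.108 and 0.108 m and y of sanding_block in the frame of chest between -0.198 and 0.198 m and z of sanding_block in the frame of chest between -0.002 and 0.078 m and x of screwdriver in the frame of chest between -0.108 and 0.108 m and y of screwdriver in the frame of chest between -0.198 and 0.198 m and z of screwdriver in the frame of chest between -0.002 and 0.078 m and x of tape_measure in the frame of chest between -0.108 and 0.108 m and y of tape_measure in the frame of chest between -0.198 and 0.198 m and z of tape_measure in the frame of chest between -0.002 and 0.078 m and x of oilstone in the frame of chest between -0.108 and 0.108 m and y of oilstone in the frame of chest between -0.198 and 0.198 m and z of oilstone in the frame of chest between -0.002 and 0.078 m and x of block_plane in the frame of chest between -0.108 and 0.108 m and y of block_plane in the frame of chest between -0.198 and 0.198 m and z of block_plane in the frame of chest between -0.002 and 0.078 m and x of wrench in the frame of chest between -0.108 and 0.108 m and y of wrench in the frame of chest between -0.198 and 0.198 m and z of wrench in the frame of chest between -0.002 and 0.078 m and value of joint lid above 1 rad), for 0.2 s.
2. the lid is lowered fully closed (value of joint lid below 0.05 rad), for 0.2 s.
At the end, for the whole second after the job is handed in: every tool present lies inside the chest (its origin within the walls and below the rim), and the lid is closed to within 0.05 rad (11 mm at its free edge) (x of sanding_block in the frame of chest between -0.108 and 0.108 m and y of sanding_block in the frame of chest between -0.198 and 0.198 m and z of sanding_block in the frame of chest between -0.002 and 0.078 m and x of screwdriver in the frame of chest between -0.108 and 0.108 m and y of screwdriver in the frame of chest between -0.198 and 0.198 m and z of screwdriver in the frame of chest between -0.002 and 0.078 m and x of tape_measure in the frame of chest between -0.108 and 0.108 m and y of tape_measure in the frame of chest between -0.198 and 0.198 m and z of tape_measure in the frame of chest between -0.002 and 0.078 m and x of oilstone in the frame of chest between -0.108 and 0.108 m and y of oilstone in the frame of chest between -0.198 and 0.198 m and z of oilstone in the frame of chest between -0.002 and 0.078 m and x of block_plane in the frame of chest between -0.108 and 0.108 m and y of block_plane in the frame of chest between -0.198 and 0.198 m and z of block_plane in the frame of chest between -0.002 and 0.078 m and x of wrench in the frame of chest between -0.108 and 0.108 m and y of wrench in the frame of chest between -0.198 and 0.198 m and z of wrench in the frame of chest between -0.002 and 0.078 m and value of joint lid below 0.05 rad); the robot touches nothing.
It fails at once if the lid is slammed (closing faster than 2 rad/s) (velocity of joint lid below -2 rad/s).
It fails at once if the oil can is disturbed (moved more than 40 mm or tipped) (distance of oil_can from where it was at the start of the episode above 0.04 m or angle between oil_can's own z axis and vertical above 0.5 rad).
It fails at once if the tea glass is disturbed (moved more than 40 mm or tipped) (distance of tea_glass from where it was at the start of the episode above 0.04 m or angle between tea_glass's own z axis and vertical above 0.5 rad).
It fails at once if the carton is disturbed (moved more than 40 mm or tipped) (distance of nail_carton from where it was at the start of the episode above 0.04 m or angle between nail_carton's own z axis and vertical above 0.5 rad).
Of sanding_block, screwdriver, tape_measure, oilstone, block_plane, wrench only 5 to 6 are there at a start; the rules pass over those that are not, and their reading is None.
At some moment in a run one of sanding_block, screwdriver, tape_measure, oilstone, block_plane, wrench may be knocked a few centimetres aside while the robot is not near it.
Once in a run the grip may slacken for a moment while it holds something.
It also fails if it takes over 200 s, if anything falls off the work surface, if the arm or the gripper's body presses on something with over 40 N, if the wrist force passes 120 N, or if a joint passes its speed limit or range.

### The arm

A 6-joint arm with a two-finger parallel gripper is mounted at the origin on the work surface. World frame = base frame: x ahead of the robot, y to its left, z up, the work surface at z = 0. Lengths are in mm, angles in degrees, forces in N, time in s.
With the tool pointing down it reaches from about 300 to 850 mm from the base axis. Payload 4.2 kg.
Tool frame: the origin (TCP) lies at the very end of the fingers, on their centre line; the grasp point (between the pads) lies 19 mm behind it (env.grip_depth is the distance from the TCP to the grasp point, in mm); y points along the fingers, z is the direction in which the jaws open and shut, and the axes are right-handed (so a half turn about y gives the same grasp; the last joint's range is limited). The gripper opens to 91 mm and grips with 3 to 60 N. Pads are 32 mm wide; open, the fingers measure 118 mm over their backs; the gripper's body (76 mm by 178 mm) begins 60 mm behind the grasp point.
Start: joints at [-70.417, 18.312, 89.639, -0, 72.044, -1.146], TCP at [203.53, -537.791, 213.976] pointing down, gripper open.
Joint ranges: [-177.97, 177.97], [-48.28, 115.42], [12.27, 149.76], [-77.06, 257.06], [2.81, 150.46], [-146.56, 146.56]. Speed limits (degrees/s): [147.25, 147.25, 180, 180, 180, 180].

### API

Orientations are given as [roll, pitch, yaw] about the fixed x, y, z axes, in that order (R = Rz(yaw) Ry(pitch) Rx(roll)).
In Python, from workcell import state, imaging, job, env gives the robot as it stands.
- The arm moves only by the shell command python3 -m pendant 'ROWS' [FORCE]. ROWS is JSON, a list of rows, each an object with "delta_pos": the shift along the tool's x, y, z in cm, a list of three; "twist": the turn, a rotation vector about the tool's x, y, z in degrees, a list of three; "grip": the opening in per cent of the stroke, from 0 (shut) to 100 (fully open). In form: [{"delta_pos": [tx, ty, tz], "twist": [wx, wy, wz], "grip": grip}, ...]. A call has exactly 5 rows; each row is the pose to reach, as a shift and turn from the pose commanded when the call began, along the tool's axes at that moment; what a row does not reach only later rows make up. A row lasts 1/10 s, in which the tool goes at most 50 mm and 8.59 degrees, less where a joint would pass 70% of its speed; a pose out of reach is approached as far as the arm can. A call with a gripper value outside its range is refused whole. The fingers move at their own pace and stop on an object; FORCE is the grip in N (left out, the last holds). Time passes only in rows, so rows that repeat a pose let the fingers close, or fill a call up. It gives the time, the measured TCP pose, the force and the opening at its end, in the units of the state.
- state(): the state, without advancing time (a new reading comes with each control period).
- imaging.grab_frame(name): name is "scene" or "top"; returns (picture, depth): 420x560x3 uint8, red, green, blue; 420x560 float32, mm along the optical axis (not along the pixel's ray), 0 where there is no reading.
- imaging.camera_info(name): a dict with "fx", "fy", "cx", "cy" (pixels), "R" (3x3) and "t" (3): a world point X has camera coordinates R X + t. Camera axes: x right, y down, z forward; pixel columns grow to the right and rows downward; lengths in mm; the calibration is good to about 2 mm. A picture is of the moment at which its call begins. camera_info takes no time and is no camera call.
- job.job_done(): hands the job in, once; it reports no verdict.
The state is a dict: "time_s": time; "qpos": joint angles; "qvel": joint speeds; "effort": joint torques, N m; "ee_pos": TCP position; "ee_rot": TCP orientation; "force": force on the tool from outside, world axes, zero at the start; "torque": the same for the moment, N m; "gripper_width": finger opening in mm.
Only numpy, scipy, OpenCV 4.12 (cv2) and the standard library are available. Lean on these libraries where they do the work, as an engineer would, in place of code of your own. Each camera call takes 0.05 s, during which the arm holds its last target.

## Working session

There is one attempt and no reset: what is moved stays moved. The work goes in short steps, Python scripts to look and compute and a shell command to move; the robot and the scene stay as the last step left them, time stands still between calls to the robot, and variables do not carry over. Pictures are saved under pics/ and viewed, and the job is handed in when it is done.

```bash
ls; mkdir -p pics; python3 - <<'E'
from workcell import state, imaging, job, env
import cv2
print(state())
for n in("scene","top"):
    p,d=imaging.grab_frame(n); cv2.imwrite(f"pics/{n}0.png",p[:,:,::-1]); print(n,imaging.camera_info(n))
E
```

```text
pics
{'time_s': 0.0, 'qpos': array([-7.04189432e+01,  1.83517965e+01,  8.97043677e+01,  1.11172579e-03,
        7.20430047e+01, -1.14515833e+00]), 'qvel': array([ 0.02594078,  0.00771727,  0.02681782, -0.0144147 ,  0.01844098,
       -0.01759924]), 'effort': array([ 2.18844660e-03, -4.12457657e+01, -2.31970632e+01,  7.31473952e-02,
        4.57364798e-02, -1.43874754e-04]), 'ee_pos': array([ 203.34556537, -537.326206  ,  213.13252386]), 'ee_rot': array([-9.00991279e+01,  3.03869874e-03, -1.59274131e+02]), 'force': array([-0.89343331, -0.27662767,  0.9208838 ]), 'torque': array([ 0.06229539,  0.00607575, -0.06444358]), 'gripper_width': 91.31805897851036}
scene {'fx': 532.5807457820902, 'fy': 532.5807457820902, 'cx': 284.9875945476035, 'cy': 207.0881696446061, 'R': array([[ 0.80558756,  0.59244312,  0.00631166],
       [ 0.3370381 , -0.44948157, -0.82726757],
       [-0.487272  ,  0.66856373, -0.56177267]]), 't': array([-469.3743802 , -152.50166787, 2051.03851193])}
top {'fx': 488.5315935131207, 'fy': 488.5315935131207, 'cx': 275.30180522402975, 'cy': 210.72777111204573, 'R': array([[-1.75779667e-02, -9.99845303e-01,  6.20621737e-04],
       [-9.89311510e-01,  1.73029034e-02, -1.44787242e-01],
       [ 1.44754105e-01, -3.15905355e-03, -9.89462616e-01]]), 't': array([ -64.21413566,  628.5611689 , 1207.72111868])}
```

View pics/scene0.png

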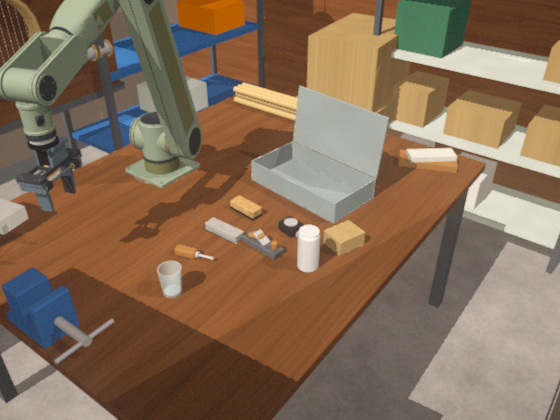

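View pics/top0.png

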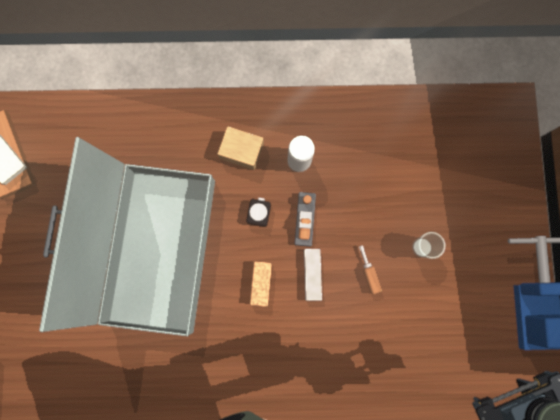

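The scene shows five tools: sanding block (top view, px 261,284), oilstone (313,275), plane (306,218), tape (259,212) and screwdriver (370,270). There is no wrench. The glass is at (428,246), the can at (301,153), the carton at (241,148) and the chest at about (160,250), with the lid upright.

```bash
cat > h.py <<'E'
from workcell import state, imaging, job, env
import numpy as np, cv2
from scipy.spatial.transform import Rotation as Ro
def cast(uv,z,name="top"):
    c=imaging.camera_info(name);R=np.array(c["R"]);t=np.array(c["t"])
    uv=np.atleast_2d(np.array(uv,float))
    d=np.c_[(uv[:,0]-c["cx"])/c["fx"],(uv[:,1]-c["cy"])/c["fy"],np.ones(len(uv))]@R
    o=-R.T@t
    return o+d*((z-o[2])/d[:,2])[:,None]
def cloud(d,name="top"):
    c=imaging.camera_info(name);R=np.array(c["R"]);t=np.array(c["t"])
    v,u=np.mgrid[:d.shape[0],:d.shape[1]]
    P=np.stack([(u-c["cx"])/c["fx"]*d,(v-c["cy"])/c["fy"]*d,d],-1)
    return (P-t)@R
def proj(X,name="top"):
    c=imaging.camera_info(name);q=np.atleast_2d(X)@np.array(c["R"]).T+c["t"]
    return np.c_[c["fx"]*q[:,0]/q[:,2]+c["cx"],c["fy"]*q[:,1]/q[:,2]+c["cy"]]
def tools(d,name="top",zmin=7):
    """blobs above bench: by height"""
    P=cloud(d,name); m=((P[...,2]>zmin)&(P[...,2]<200)&(d>0)).astype(np.uint8)
    out=[]
    n,l,s,c=cv2.connectedComponentsWithStats(m,connectivity=4)
    for i in range(1,n):
        if s[i,4]<60: continue
        q=P[l==i]; h=np.percentile(q[:,2],95)
        r=cv2.minAreaRect(q[:,:2].astype(np.float32))
        out.append((c[i].round().astype(int),s[i,4],round(h),np.round(r[0]),np.round(r[1]),round(r[2],1)))
    return out
def rowsto(p,yaw_closing=None,tilt=None):
    """p: TCP target; yaw_closing: world angle (deg) of jaw axis z. returns delta_pos cm and twist"""
    s=state();R0=Ro.from_euler('xyz',s['ee_rot'],degrees=True)
    dp=R0.inv().apply(np.array(p)-s['ee_pos'])/10
    tw=np.zeros(3)
    if yaw_closing is not None:
        best=None
        for k in(0,180):
            a=np.radians(yaw_closing+k); z=np.array([np.cos(a),np.sin(a),0]);y=np.array([0,0,-1.]);x=np.cross(y,z)
            T=Ro.from_matrix(np.c_[x,y,z]); w=(R0.inv()*T).as_rotvec(degrees=True)
            if best is None or np.linalg.norm(w)<np.linalg.norm(best): best=w
        tw=best
    print("dpos",dp.round(2),"twist",tw.round(1))
E
python3 - <<'E'
from h import *
p,d=imaging.grab_frame("top")
for t in tools(d): print(*t)
print(Ro.from_euler('xyz',state()['ee_rot'],degrees=True).as_matrix().round(2), state()['time_s'])
big=cv2.resize(p[120:320,210:460],None,fx=3.2,fy=3,interpolation=cv2.INTER_CUBIC);cv2.imwrite("pics/c1.png",big[:,:,::-1])
E
```

```text
[ 12 160] 1801 48 [802. 612.] [238.  86.] 3.4
[241 147] 1308 54 [802.  17.] [110.  82.] 71.1
[300 153] 747 134 [ 769. -140.] [63. 60.] 37.4
[122 244] 8046 190 [558. 244.] [290. 450.] 85.1
[305 219] 923 47 [ 609. -153.] [ 45. 141.] 83.9
[258 212] 562 39 [632. -30.] [60. 73.] 77.9
[430 245] 548 88 [ 531. -457.] [65. 62.] 89.8
[538 303] 3515 131 [ 409. -728.] [280. 127.] 2.7
[371 275] 414 31 [ 475. -314.] [128.  28.] 14.9
[313 274] 812 30 [ 465. -168.] [128.  42.] 0.3
[261 283] 778 40 [442. -35.] [ 45. 114.] 83.9
[241 416] 231 187 [149.  18.] [  5. 102.] 19.5
[[-0.94 -0.    0.35]
 [-0.35  0.   -0.94]
 [-0.   -1.   -0.  ]] 0.15
```

View pics/c1.png

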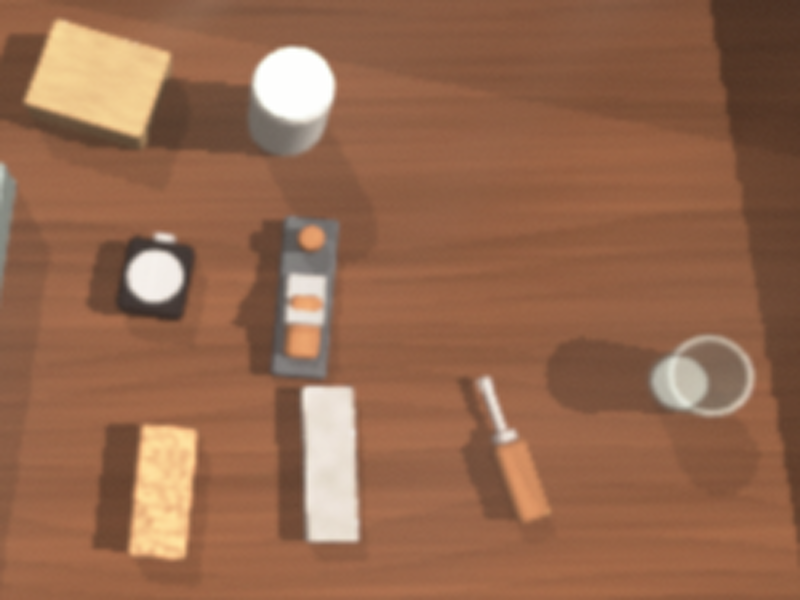

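```bash
python3 - <<'E'
from h import *
p,d=imaging.grab_frame("top")
P=cloud(d)
big=cv2.resize(p[120:350,20:230],None,fx=2.6,fy=2.6,interpolation=cv2.INTER_CUBIC);cv2.imwrite("pics/c2.png",big[:,:,::-1])
# rim outer corners
print(cast([(126,166),(213,174),(190,333),(102,324)],82).round())
# floor patch
q=P[180:320,130:190].reshape(-1,3);q=q[q[:,2]<40];print(np.median(q[:,2]))
# lid points
L=P[190:300,60:100].reshape(-1,3);L=L[L[:,2]>90]
c=L.mean(0);n=np.linalg.svd(L-c)[2][2];print(c.round(),n.round(3),L[:,2].min(),L[:,2].max())
E
```

```text
[[743. 300.  82.]
 [718.  80.  82.]
 [329. 135.  82.]
 [354. 347.  82.]]
4.646361130919098
[532. 352. 221.] [-0.025 -0.973 -0.229] 92.74621559452069 1286.042388866947
```

View pics/c2.png

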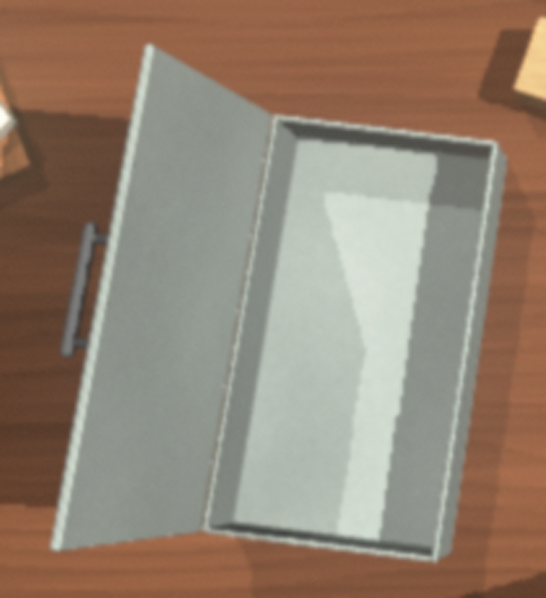

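```bash
python3 -c "
from h import *
rowsto([609,-153,150],83.9)"
```

```text
dpos [-51.54   6.37 -21.6 ] twist [ 0.1 26.8  0. ]
```

```bash
python3 -m pendant '[{"delta_pos":[-5,0,-2],"twist":[0,3,0],"grip":100},{"delta_pos":[-9,0,-4],"twist":[0,6,0],"grip":100},{"delta_pos":[-13,1,-6],"twist":[0,9,0],"grip":100},{"delta_pos":[-17,1,-8],"twist":[0,12,0],"grip":100},{"delta_pos":[-21,1,-9],"twist":[0,15,0],"grip":100}]' 40; python3 -c "
from h import *
rowsto([609,-153,150],83.9)"
```

```text
time_s: 0.7
ee_pos: [368.4, -377.0, 203.7]
ee_rot: [-90.1, -0.0, -174.4]
force: [0.7, -1.4, -0.4]
gripper_width: 90.7
dpos [-26.14   5.37 -19.93] twist [ 0.1 11.7  0.1]
```

```bash
python3 -m pendant '[{"delta_pos":[-4,0,-3],"twist":[0,3,0],"grip":100},{"delta_pos":[-8,1,-6],"twist":[0,6,0],"grip":100},{"delta_pos":[-12,2,-9],"twist":[0,9,0],"grip":100},{"delta_pos":[-16,3,-12],"twist":[0,11.7,0],"grip":100},{"delta_pos":[-20,4,-15],"twist":[0,11.7,0],"grip":100}]'; python3 -c "
from h import *
rowsto([609,-153,150],83.9)"
```

```text
time_s: 1.2
ee_pos: [550.4, -211.1, 164.3]
ee_rot: [-90.0, -0.0, 174.0]
force: [-1.1, -1.5, 0.5]
gripper_width: 90.9
dpos [-5.22  1.43 -6.39] twist [-0.   0.1  0. ]
```

```bash
python3 -m pendant '[{"delta_pos":[-2.6,1,-3.2],"twist":[0,0,0],"grip":100},{"delta_pos":[-5.2,1.4,-6.4],"twist":[0,0,0],"grip":100},{"delta_pos":[-5.2,1.4,-6.4],"twist":[0,0,0],"grip":100},{"delta_pos":[-5.2,1.4,-6.4],"twist":[0,0,0],"grip":100},{"delta_pos":[-5.2,1.4,-6.4],"twist":[0,0,0],"grip":100}]'; python3 - <<'E'
from h import *
p,d=imaging.grab_frame("scene"); cv2.imwrite("pics/s1.png",p[100:320,100:460][...,::-1].repeat(2,0).repeat(2,1))
p,d=imaging.grab_frame("top"); cv2.imwrite("pics/t1.png",p[...,::-1])
rowsto([609,-153,4],83.9)
for t in tools(d): print(*t)
E
```

```text
time_s: 1.7
ee_pos: [606.8, -155.2, 150.7]
ee_rot: [-90.0, -0.0, 174.0]
force: [-0.2, -0.2, 0.4]
gripper_width: 91.2
dpos [-0.19 14.71 -0.29] twist [-0.  0. -0.]
[ 12 160] 1801 48 [802. 613.] [238.  87.] 3.5
[241 147] 1303 54 [800.  13.] [101.  81.] 71.3
[300 148] 470 134 [ 774. -141.] [52. 64.] 5.2
[122 244] 8013 191 [541. 232.] [247. 423.] 81.3
[258 212] 565 39 [631. -32.] [56. 73.] 78.6
[304 233] 405 49 [ 571. -148.] [45. 61.] 83.8
[430 245] 562 87 [ 535. -465.] [64. 83.] 25.6
[538 303] 3523 131 [ 409. -729.] [281. 125.] 2.9
[371 275] 411 31 [ 474. -314.] [130.  29.] 15.5
[258 282] 570 40 [446. -34.] [ 43. 113.] 83.5
```

View pics/s1.png

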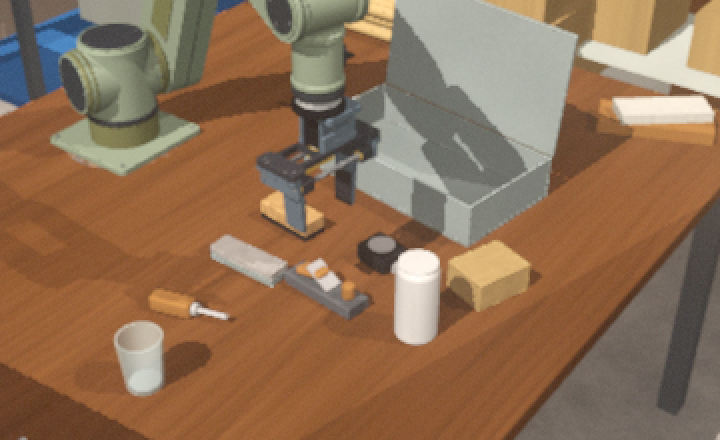

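View pics/t1.png

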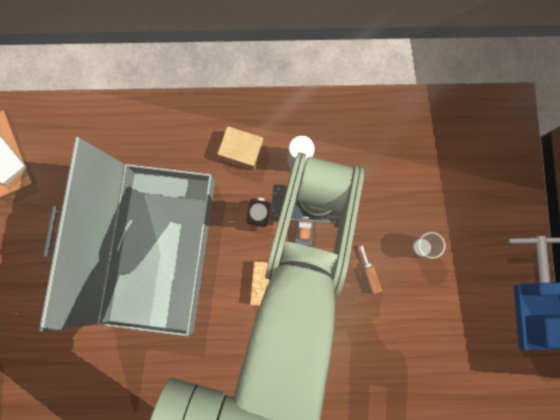

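The gripper hovers over the plane, with its fingers on either side, and everything else is undisturbed. I'm descending.

```bash
python3 -m pendant '[{"delta_pos":[-0.2,3,-0.3],"twist":[0,0,0],"grip":100},{"delta_pos":[-0.2,7,-0.3],"twist":[0,0,0],"grip":100},{"delta_pos":[-0.2,11,-0.3],"twist":[0,0,0],"grip":100},{"delta_pos":[-0.2,13.5,-0.3],"twist":[0,0,0],"grip":100},{"delta_pos":[-0.2,14.6,-0.3],"twist":[0,0,0],"grip":100}]' && python3 -m pendant '[{"delta_pos":[0,0,0],"twist":[0,0,0],"grip":60},{"delta_pos":[0,0,0],"twist":[0,0,0],"grip":30},{"delta_pos":[0,0,0],"twist":[0,0,0],"grip":30},{"delta_pos":[0,0,0],"twist":[0,0,0],"grip":20},{"delta_pos":[0,0,0],"twist":[0,0,0],"grip":20}]' 40
```

```text
time_s: 2.3
ee_pos: [607.6, -152.3, 2.4]
ee_rot: [-90.0, -0.3, 173.9]
force: [-0.0, 0.5, -0.1]
gripper_width: 90.7
time_s: 2.8
ee_pos: [610.5, -151.8, 5.8]
ee_rot: [-90.0, 0.1, 174.0]
force: [0.3, 0.2, -1.1]
gripper_width: 53.7
```

```bash
python3 -m pendant '[{"delta_pos":[0,0.1,0],"twist":[0,0,0],"grip":10},{"delta_pos":[0,0.2,0],"twist":[0,0,0],"grip":0},{"delta_pos":[0,0.2,0],"twist":[0,0,0],"grip":0},{"delta_pos":[0,0.2,0],"twist":[0,0,0],"grip":0},{"delta_pos":[0,0.2,0],"twist":[0,0,0],"grip":0}]' 40 && python3 -m pendant '[{"delta_pos":[0,-1,0],"twist":[0,0,0],"grip":0},{"delta_pos":[0,-4,0],"twist":[0,0,0],"grip":0},{"delta_pos":[0,-8,0],"twist":[0,0,0],"grip":0},{"delta_pos":[0,-12,0],"twist":[0,0,0],"grip":0},{"delta_pos":[0,-15,0],"twist":[0,0,0],"grip":0}]'
python3 -c "
from h import *
rowsto([618,149,150],82.5)"
```

```text
time_s: 3.3
ee_pos: [610.3, -152.0, 4.2]
ee_rot: [-90.0, 0.1, 174.0]
force: [-2.4, -0.5, 7.1]
gripper_width: 44.8
time_s: 3.8
ee_pos: [609.9, -151.6, 154.6]
ee_rot: [-90.0, 0.0, 174.0]
force: [1.5, -1.1, -5.0]
gripper_width: 44.8
dpos [  2.32   0.46 -29.98] twist [-0.   1.5 -0. ]
```

```bash
python3 -m pendant '[{"delta_pos":[0.4,0,-4],"twist":[0,1,0],"grip":0},{"delta_pos":[0.8,0,-8],"twist":[0,1.5,0],"grip":0},{"delta_pos":[1.2,0,-12],"twist":[0,1.5,0],"grip":0},{"delta_pos":[1.6,0,-16],"twist":[0,1.5,0],"grip":0},{"delta_pos":[2,0.5,-20],"twist":[0,1.5,0],"grip":0}]' && python3 -m pendant '[{"delta_pos":[0.1,0,-4],"twist":[0,0,0],"grip":0},{"delta_pos":[0.3,0,-8],"twist":[0,0,0],"grip":0},{"delta_pos":[0.3,0,-10],"twist":[0,0,0],"grip":0},{"delta_pos":[0.3,0,-10],"twist":[0,0,0],"grip":0},{"delta_pos":[0.3,0,-10],"twist":[0,0,0],"grip":0}]'
python3 - <<'E'
from h import *
rowsto([618,149,14],82.5)
p,d=imaging.grab_frame("scene"); cv2.imwrite("pics/s2.png",p[50:270,150:450][...,::-1].repeat(2,0).repeat(2,1))
E
```

```text
time_s: 4.3
ee_pos: [610.2, 50.9, 147.4]
ee_rot: [-90.0, -0.0, 172.5]
force: [0.8, -0.3, -5.3]
gripper_width: 44.7
time_s: 4.8
ee_pos: [620.2, 148.6, 146.8]
ee_rot: [-89.9, -0.1, 172.6]
force: [-0.3, 0.3, -4.9]
gripper_width: 44.5
dpos [ 0.2  13.28 -0.04] twist [-0.1  0.1  0.1]
```

View pics/s2.png

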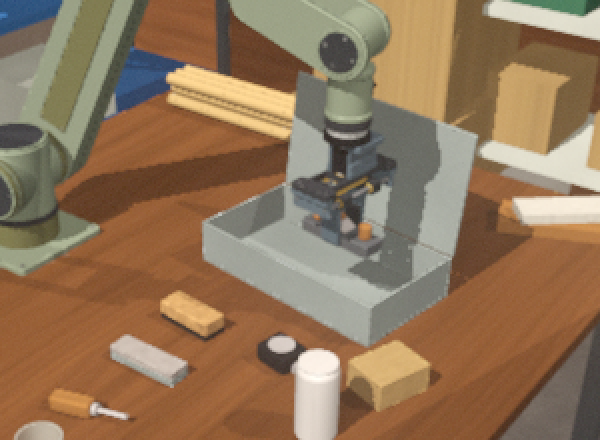

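```bash
python3 -m pendant '[{"delta_pos":[0.2,3,0],"twist":[0,0,0],"grip":0},{"delta_pos":[0.2,7,0],"twist":[0,0,0],"grip":0},{"delta_pos":[0.2,10,0],"twist":[0,0,0],"grip":0},{"delta_pos":[0.2,12.3,0],"twist":[0,0,0],"grip":0},{"delta_pos":[0.2,13.4,0],"twist":[0,0,0],"grip":0}]' && python3 -m pendant '[{"delta_pos":[0,0,0],"twist":[0,0,0],"grip":0},{"delta_pos":[0,0,0],"twist":[0,0,0],"grip":0},{"delta_pos":[0,0,0],"twist":[0,0,0],"grip":64},{"delta_pos":[0,0,0],"twist":[0,0,0],"grip":64},{"delta_pos":[0,0,0],"twist":[0,0,0],"grip":64}]'
```

```text
time_s: 5.35
ee_pos: [617.2, 147.1, 11.2]
ee_rot: [-89.9, -0.3, 172.4]
force: [-0.9, 0.1, -4.9]
gripper_width: 44.8
time_s: 5.85
ee_pos: [620.1, 149.4, 15.6]
ee_rot: [-90.1, 0.2, 172.5]
force: [-0.8, -0.5, -0.2]
gripper_width: 58.4
```

Released gently. I'm lifting and heading for the stone.

```bash
python3 -m pendant '[{"delta_pos":[0,-2,0],"twist":[0,0,0],"grip":64},{"delta_pos":[0,-5,0],"twist":[0,0,0],"grip":64},{"delta_pos":[0,-9,0],"twist":[0,0,0],"grip":64},{"delta_pos":[0,-13,0],"twist":[0,0,0],"grip":90},{"delta_pos":[0,-14,4],"twist":[0,0,0],"grip":100}]'
python3 - <<'E'
from h import *
rowsto([465,-168,140],90.3)
E
```

```text
time_s: 6.35
ee_pos: [617.4, 113.1, 160.0]
ee_rot: [-90.3, 0.7, 172.8]
force: [0.8, -0.7, 0.3]
gripper_width: 71.4
dpos [11.62  1.71 29.81] twist [ 0.3 -7.5 -0.7]
```

```bash
python3 -m pendant '[{"delta_pos":[1.5,0,4],"twist":[0,-2,0],"grip":100},{"delta_pos":[3,0,8],"twist":[0,-4,0],"grip":100},{"delta_pos":[4.5,0,12],"twist":[0,-6,0],"grip":100},{"delta_pos":[6,0,16],"twist":[0,-7.5,0],"grip":100},{"delta_pos":[7.5,0,20],"twist":[0,-7.5,0],"grip":100}]'
python3 - <<'E'
from h import *
p,d=imaging.grab_frame("top"); cv2.imwrite("pics/t2.png",p[...,::-1])
for t in tools(d): print(*t)
rowsto([465,-168,140],90.3)
E
```

```text
time_s: 6.85
ee_pos: [512.7, -80.4, 154.8]
ee_rot: [-90.0, 0.1, -179.9]
force: [0.9, -0.2, 0.3]
gripper_width: 91.0
[ 12 160] 1790 48 [802. 613.] [237.  86.] 3.5
[241 147] 1301 54 [800.  13.] [101.  81.] 71.4
[300 153] 749 133 [ 769. -141.] [62. 61.] 27.0
[122 244] 8040 190 [533. 232.] [240. 410.] 81.9
[190 217] 1003 51 [624. 148.] [ 57. 153.] 85.1
[259 206] 306 39 [640. -32.] [59. 54.] 87.4
[430 245] 561 87 [ 531. -457.] [63. 62.] 88.4
[538 303] 3533 131 [ 407. -731.] [284. 127.] 3.5
[371 275] 412 31 [ 476. -313.] [126.  29.] 16.8
[261 286] 666 39 [438. -34.] [45. 98.] 83.9
[317 285] 288 30 [ 441. -177.] [26. 79.] 86.7
dpos [4.41 1.51 8.29] twist [-0.3 -0.4  0.1]
```

View pics/t2.png

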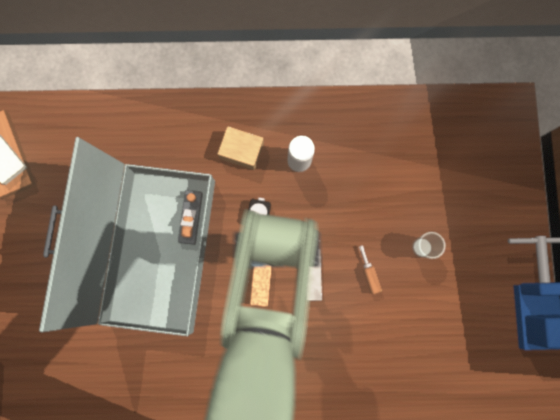

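The plane lies in the chest along the near wall (190,217). The stone still seems to be in place: its right half is visible at (316,285).

```bash
python3 -m pendant '[{"delta_pos":[2,0.5,4],"twist":[0,0,0],"grip":100},{"delta_pos":[4.4,1.5,8.3],"twist":[0,-0.4,0],"grip":100},{"delta_pos":[4.4,4,8.3],"twist":[0,-0.4,0],"grip":100},{"delta_pos":[4.4,6,8.3],"twist":[0,-0.4,0],"grip":100},{"delta_pos":[4.4,6,8.3],"twist":[0,-0.4,0],"grip":100}]'
python3 - <<'E'
from h import *
rowsto([465,-168,4],90.3)
p,d=imaging.grab_frame("scene"); cv2.imwrite("pics/s3.png",p[150:350,100:400][...,::-1].repeat(2,0).repeat(2,1))
E
```

```text
time_s: 7.4
ee_pos: [467.7, -161.8, 92.3]
ee_rot: [-90.1, -0.2, -179.6]
force: [-0.3, -0.3, 0.2]
gripper_width: 91.2
dpos [0.24 8.83 0.63] twist [0.1 0.1 0.2]
```

View pics/s3.png

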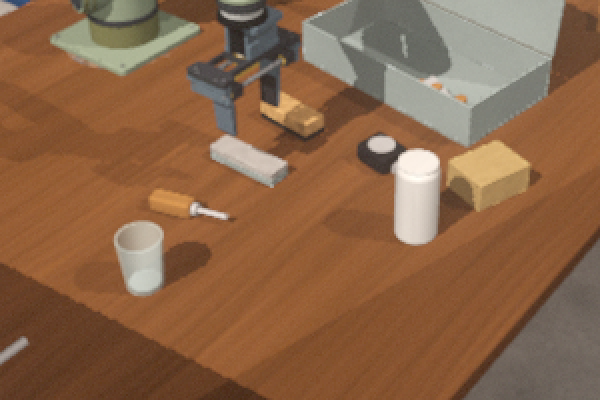

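```bash
python3 -m pendant '[{"delta_pos":[0.2,2,0.5],"twist":[0,0,0],"grip":100},{"delta_pos":[0.2,5,0.5],"twist":[0,0,0],"grip":100},{"delta_pos":[0.2,7.5,0.5],"twist":[0,0,0],"grip":100},{"delta_pos":[0.2,8.8,0.5],"twist":[0,0,0],"grip":100},{"delta_pos":[0.2,8.8,0.5],"twist":[0,0,0],"grip":60}]' && python3 -m pendant '[{"delta_pos":[0,0,0],"twist":[0,0,0],"grip":30},{"delta_pos":[0,0,0],"twist":[0,0,0],"grip":0},{"delta_pos":[0,0,0],"twist":[0,0,0],"grip":0},{"delta_pos":[0,0,0],"twist":[0,0,0],"grip":0},{"delta_pos":[0,0,0],"twist":[0,0,0],"grip":0}]' 40
```

```text
time_s: 7.95
ee_pos: [467.6, -166.6, 5.5]
ee_rot: [-90.0, -0.1, -179.5]
force: [0.2, 0.4, 0.4]
gripper_width: 86.2
time_s: 8.45
ee_pos: [467.6, -167.2, 6.2]
ee_rot: [-90.0, 0.0, -179.6]
force: [1.0, -0.2, -1.0]
gripper_width: 46.0
```

```bash
python3 -m pendant '[{"delta_pos":[0,0,0],"twist":[0,0,0],"grip":0},{"delta_pos":[0,0,0],"twist":[0,0,0],"grip":0},{"delta_pos":[0,0,0],"twist":[0,0,0],"grip":0},{"delta_pos":[0,-2,0],"twist":[0,0,0],"grip":0},{"delta_pos":[0,-6,0],"twist":[0,0,0],"grip":0}]' && python3 -m pendant '[{"delta_pos":[0,-4,0],"twist":[0,0,0],"grip":0},{"delta_pos":[0,-8,0],"twist":[0,0,0],"grip":0},{"delta_pos":[0,-8.5,-2],"twist":[0,2,0],"grip":0},{"delta_pos":[0,-9,-6],"twist":[0,5,0],"grip":0},{"delta_pos":[0,-9,-10],"twist":[0,7.8,0],"grip":0}]'
python3 - <<'E'
from h import *
rowsto([450,171,140],82.5)
E
```

```text
time_s: 8.95
ee_pos: [464.4, -165.9, 63.3]
ee_rot: [-90.2, -0.5, -179.6]
force: [0.6, -0.2, -3.0]
gripper_width: 39.9
time_s: 9.45
ee_pos: [466.4, -66.2, 155.9]
ee_rot: [-90.0, 0.0, 172.4]
force: [0.9, 0.4, -2.6]
gripper_width: 40.2
dpos [  4.77   1.6  -23.3 ] twist [ 0.  -0.1 -0. ]
```

```bash
python3 -m pendant '[{"delta_pos":[1,0,-4],"twist":[0,0,0],"grip":0},{"delta_pos":[2,0,-8.5],"twist":[0,0,0],"grip":0},{"delta_pos":[3,0,-13],"twist":[0,0,0],"grip":0},{"delta_pos":[4,0,-17.5],"twist":[0,0,0],"grip":0},{"delta_pos":[4.8,1,-22],"twist":[0,0,0],"grip":0}]' && python3 -m pendant '[{"delta_pos":[0,0,-1.3],"twist":[0,0,0],"grip":0},{"delta_pos":[0,0.6,-1.3],"twist":[0,0,0],"grip":0},{"delta_pos":[0,0.6,-1.3],"twist":[0,0,0],"grip":0},{"delta_pos":[0,0.6,-1.3],"twist":[0,0,0],"grip":0},{"delta_pos":[0,0.6,-1.3],"twist":[0,0,0],"grip":0}]'
python3 - <<'E'
from h import *
rowsto([450,171,14],82.5)
p,d=imaging.grab_frame("scene"); cv2.imwrite("pics/s4.png",p[50:270,150:450][...,::-1].repeat(2,0).repeat(2,1))
E
```

```text
time_s: 9.95
ee_pos: [446.9, 159.2, 146.0]
ee_rot: [-90.0, 0.1, 172.6]
force: [0.8, -1.1, -2.0]
gripper_width: 39.7
time_s: 10.45
ee_pos: [449.1, 168.8, 139.8]
ee_rot: [-90.0, -0.0, 172.5]
force: [-0.4, 0.7, -1.4]
gripper_width: 40.1
dpos [-0.06 12.58 -0.23] twist [-0.  0.  0.]
```

View pics/s4.png

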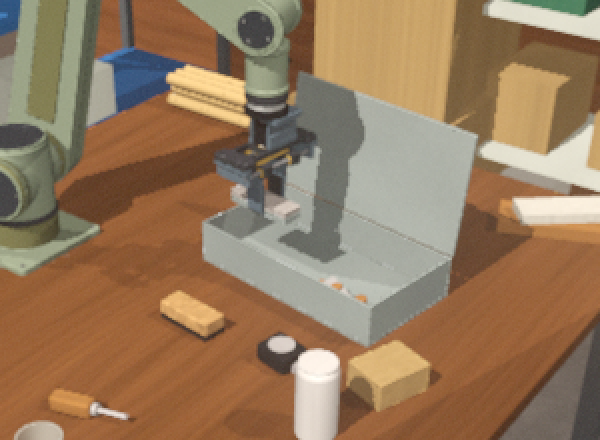

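```bash
python3 -m pendant '[{"delta_pos":[0,3,-0.2],"twist":[0,0,0],"grip":0},{"delta_pos":[0,7,-0.2],"twist":[0,0,0],"grip":0},{"delta_pos":[0,10,-0.2],"twist":[0,0,0],"grip":0},{"delta_pos":[0,11.8,-0.2],"twist":[0,0,0],"grip":0},{"delta_pos":[0,12.5,-0.2],"twist":[0,0,0],"grip":0}]' && python3 -m pendant '[{"delta_pos":[0,0,0],"twist":[0,0,0],"grip":0},{"delta_pos":[0,0,0],"twist":[0,0,0],"grip":0},{"delta_pos":[0,0,0],"twist":[0,0,0],"grip":60},{"delta_pos":[0,0,0],"twist":[0,0,0],"grip":60},{"delta_pos":[0,0,0],"twist":[0,0,0],"grip":60}]'
```

```text
time_s: 11.0
ee_pos: [448.3, 171.0, 13.2]
ee_rot: [-89.9, -0.2, 172.6]
force: [-0.9, -0.2, -2.4]
gripper_width: 39.6
time_s: 11.5
ee_pos: [449.9, 172.3, 15.6]
ee_rot: [-90.0, 0.1, 172.6]
force: [-0.4, -0.3, -0.0]
gripper_width: 54.4
```

```bash
python3 -m pendant '[{"delta_pos":[0,-2,0],"twist":[0,0,0],"grip":60},{"delta_pos":[0,-5,0],"twist":[0,0,0],"grip":60},{"delta_pos":[0,-9,0],"twist":[0,0,0],"grip":60},{"delta_pos":[0,-13,0],"twist":[0,0,0],"grip":90},{"delta_pos":[0,-14,4],"twist":[0,0,0],"grip":100}]'
python3 - <<'E'
from h import *
rowsto([442,-35,120],83.9)
E
```

```text
time_s: 12.0
ee_pos: [448.1, 135.5, 159.7]
ee_rot: [-90.3, 0.6, 172.9]
force: [1.1, -0.8, 0.0]
gripper_width: 68.0
dpos [-1.46  3.89 17.02] twist [ 0.3 -1.  -0.6]
```

```bash
python3 -m pendant '[{"delta_pos":[0,0,4],"twist":[0,0,0],"grip":100},{"delta_pos":[-0.5,0,8],"twist":[0,0,0],"grip":100},{"delta_pos":[-1,1,12],"twist":[0,-1,0],"grip":100},{"delta_pos":[-1.5,2,16],"twist":[0,-1,0],"grip":100},{"delta_pos":[-1.5,3.9,17],"twist":[0,-1,0],"grip":100}]'
python3 - <<'E'
from h import *
p,d=imaging.grab_frame("top"); cv2.imwrite("pics/t3.png",p[...,::-1])
for t in tools(d): print(*t)
p,d=imaging.grab_frame("scene"); cv2.imwrite("pics/s5.png",p[120:340,120:420][...,::-1].repeat(2,0).repeat(2,1))
rowsto([442,-35,6],83.9)
E
```

```text
time_s: 12.5
ee_pos: [438.3, -41.2, 116.8]
ee_rot: [-89.9, 0.3, 173.4]
force: [-0.8, -0.3, -0.7]
gripper_width: 91.0
[ 12 160] 1798 48 [801. 612.] [238.  85.] 3.7
[241 147] 1305 54 [800.  13.] [100.  81.] 70.8
[300 153] 751 133 [ 769. -141.] [61. 61.] 23.2
[122 244] 8041 190 [545. 230.] [240. 416.] 82.1
[190 217] 1015 51 [621. 148.] [ 59. 153.] 80.9
[258 212] 564 39 [633. -32.] [56. 77.] 78.1
[430 245] 575 87 [ 531. -458.] [65. 62.] 89.9
[538 303] 3519 131 [ 409. -726.] [280. 129.] 1.8
[371 275] 412 32 [ 476. -313.] [127.  29.] 15.2
[180 283] 904 34 [448. 174.] [ 52. 136.] 81.6
[263 263] 68 41 [494. -40.] [44. 10.] 83.3
dpos [-0.66 10.84 -0.51] twist [-0.  -0.5  0.2]
```

View pics/t3.png

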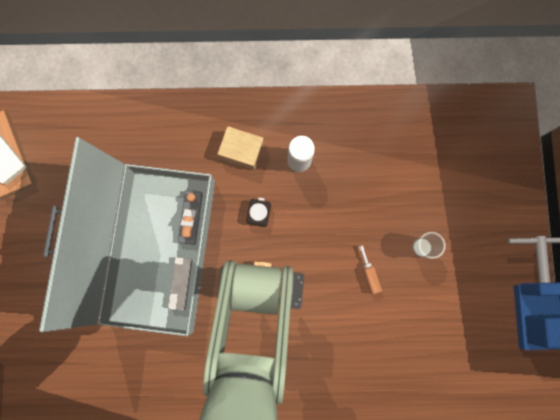

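View pics/s5.png

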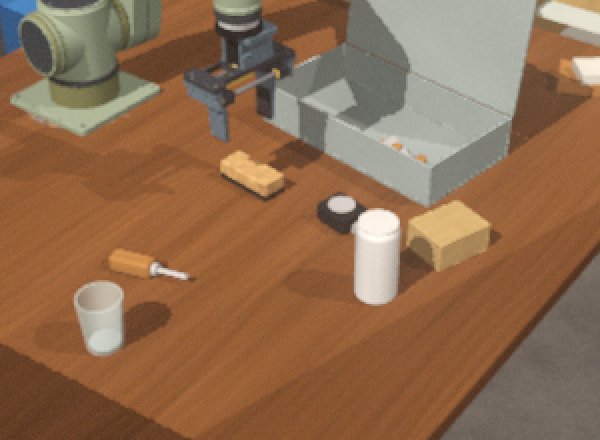

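The stone is in the chest (180,283), and the sanding block hasn't moved: it's still at scene px (245,206). I'm descending on it.

```bash
python3 -m pendant '[{"delta_pos":[-0.4,3,-0.3],"twist":[0,-0.5,0],"grip":100},{"delta_pos":[-0.5,6,-0.5],"twist":[0,-0.5,0],"grip":100},{"delta_pos":[-0.5,9,-0.5],"twist":[0,-0.5,0],"grip":100},{"delta_pos":[-0.5,10.5,-0.5],"twist":[0,-0.5,0],"grip":100},{"delta_pos":[-0.5,10.8,-0.5],"twist":[0,-0.5,0],"grip":60}]' && python3 -m pendant '[{"delta_pos":[0,0,0],"twist":[0,0,0],"grip":30},{"delta_pos":[0,0,0],"twist":[0,0,0],"grip":0},{"delta_pos":[0,0,0],"twist":[0,0,0],"grip":0},{"delta_pos":[0,0,0],"twist":[0,0,0],"grip":0},{"delta_pos":[0,0,0],"twist":[0,0,0],"grip":0}]' 40
```

```text
time_s: 13.1
ee_pos: [442.0, -32.6, 6.9]
ee_rot: [-90.0, -0.2, 174.2]
force: [-0.3, -0.2, -0.2]
gripper_width: 85.6
time_s: 13.6
ee_pos: [443.0, -33.8, 8.2]
ee_rot: [-90.0, 0.1, 174.1]
force: [0.2, -0.2, 1.0]
gripper_width: 46.3
```

```bash
python3 -m pendant '[{"delta_pos":[0,0,0],"twist":[0,0,0],"grip":0},{"delta_pos":[0,0,0],"twist":[0,0,0],"grip":0},{"delta_pos":[0,0,0],"twist":[0,0,0],"grip":0},{"delta_pos":[0,-2,0],"twist":[0,0,0],"grip":0},{"delta_pos":[0,-6,0],"twist":[0,0,0],"grip":0}]' && python3 -m pendant '[{"delta_pos":[0,-4,0],"twist":[0,8,0],"grip":0},{"delta_pos":[0,-8,0],"twist":[0,16,0],"grip":0},{"delta_pos":[0,-11,0],"twist":[0,24,0],"grip":0},{"delta_pos":[0,-11,0],"twist":[0,32,0],"grip":0},{"delta_pos":[0,-11,0],"twist":[0,40,0],"grip":0}]'
python3 - <<'E'
from h import *
C=np.array([536,215.5]);ex=np.array([.13,.991]);ey=np.array([-.991,.13])
for n,a,b in(("sand",38,115),("scr",10,0),("tape",38,-105)): print(n,(C+a*ex+b*ey).round())
t=C+38*ex+115*ey
rowsto([*t,165],-7.5)
print(state()['qpos'].round())
E
```

```text
time_s: 14.1
ee_pos: [440.0, -33.5, 66.0]
ee_rot: [-90.0, -0.4, 174.1]
force: [0.6, 0.2, -1.6]
gripper_width: 44.9
time_s: 14.6
ee_pos: [442.9, -33.7, 178.6]
ee_rot: [-90.1, 0.1, 133.8]
force: [0.1, 0.3, -1.5]
gripper_width: 44.9
sand [427. 268.]
scr [537. 225.]
tape [645. 240.]
dpos [ 22.89   1.35 -19.74] twist [ 0.1 51.3 -0. ]
[ -6.   8. 109.  -0.  63. 130.]
```

Wrist joint 6 is near its limit (130°), so I'm turning the other way: −129° in total.

```bash
python3 -m pendant '[{"delta_pos":[0,0,0],"twist":[0,-8.5,0],"grip":0},{"delta_pos":[0,0,0],"twist":[0,-17,0],"grip":0},{"delta_pos":[0,0,0],"twist":[0,-25.5,0],"grip":0},{"delta_pos":[0,0,0],"twist":[0,-34,0],"grip":0},{"delta_pos":[0,0,0],"twist":[0,-42.5,0],"grip":0}]' && python3 -m pendant '[{"delta_pos":[0,0,0],"twist":[0,-8.5,0],"grip":0},{"delta_pos":[0,0,0],"twist":[0,-17,0],"grip":0},{"delta_pos":[0,0,0],"twist":[0,-25.5,0],"grip":0},{"delta_pos":[0,0,0],"twist":[0,-34,0],"grip":0},{"delta_pos":[0,0,0],"twist":[0,-42.5,0],"grip":0}]' &&  python3 -m pendant '[{"delta_pos":[0,0,0],"twist":[0,-8.5,0],"grip":0},{"delta_pos":[0,0,0],"twist":[0,-17,0],"grip":0},{"delta_pos":[0,0,0],"twist":[0,-25.5,0],"grip":0},{"delta_pos":[0,0,0],"twist":[0,-34,0],"grip":0},{"delta_pos":[0,0,0],"twist":[0,-42.5,0],"grip":0}]'
python3 - <<'E'
from h import *
rowsto([427,268,165],-7.5)
print(state()['qpos'].round())
E
```

```text
time_s: 15.1
ee_pos: [442.2, -33.7, 177.2]
ee_rot: [-90.0, -0.1, 177.0]
force: [-0.9, 0.7, -1.0]
gripper_width: 44.9
time_s: 15.6
ee_pos: [442.2, -33.7, 177.2]
ee_rot: [-90.0, -0.0, -140.5]
force: [0.0, 0.1, -1.1]
gripper_width: 44.9
time_s: 16.1
ee_pos: [442.2, -33.7, 177.2]
ee_rot: [-90.1, -0.0, -98.0]
force: [-0.7, -0.0, -0.9]
gripper_width: 44.7
dpos [-29.66   1.22  -5.71] twist [ 0.1 -0.5  0. ]
[ -6.   8. 109.  -0.  63.   2.]
```

```bash
python3 -m pendant '[{"delta_pos":[-4.5,0,-1],"twist":[0,-0.5,0],"grip":0},{"delta_pos":[-9,0,-2],"twist":[0,-0.5,0],"grip":0},{"delta_pos":[-13.5,0,-3],"twist":[0,-0.5,0],"grip":0},{"delta_pos":[-18,0,-4],"twist":[0,-0.5,0],"grip":0},{"delta_pos":[-22.5,0.5,-5],"twist":[0,-0.5,0],"grip":0}]' && python3 -m pendant '[{"delta_pos":[-3.5,0,-0.3],"twist":[0,0,0],"grip":0},{"delta_pos":[-7.2,0,-0.7],"twist":[0,0,0],"grip":0},{"delta_pos":[-7.2,0,-0.7],"twist":[0,0,0],"grip":0},{"delta_pos":[-7.2,0,-0.7],"twist":[0,0,0],"grip":0},{"delta_pos":[-7.2,0,-0.7],"twist":[0,0,0],"grip":0}]'
python3 - <<'E'
from h import *
rowsto([427,268,15],-7.5)
p,d=imaging.grab_frame("scene"); cv2.imwrite("pics/s6.png",p[50:270,150:450][...,::-1].repeat(2,0).repeat(2,1))
E
```

```text
time_s: 16.6
ee_pos: [425.7, 197.9, 172.8]
ee_rot: [-89.9, 0.0, -97.9]
force: [0.1, 0.3, -0.9]
gripper_width: 44.8
time_s: 17.1
ee_pos: [428.4, 267.4, 172.3]
ee_rot: [-90.1, -0.1, -97.9]
force: [-0.1, 0.2, -0.9]
gripper_width: 44.7
dpos [-0.06 15.73 -0.13] twist [ 0.1 -0.4  0.1]
```

View pics/s6.png

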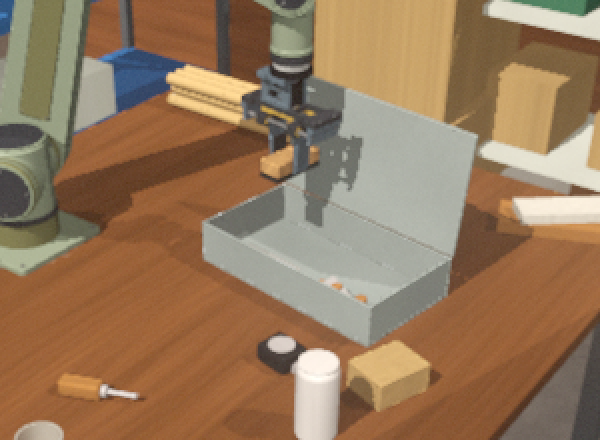

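The sanding block is held over the chest. The screwdriver has been knocked, from (75,402) to (82,386), so I'll measure it again later.

```bash
python3 -m pendant '[{"delta_pos":[0,4,0],"twist":[0,0,0],"grip":0},{"delta_pos":[0,8,0],"twist":[0,0,0],"grip":0},{"delta_pos":[0,12,0],"twist":[0,0,0],"grip":0},{"delta_pos":[0,14.5,0],"twist":[0,0,0],"grip":0},{"delta_pos":[0,15.6,0],"twist":[0,0,0],"grip":0}]' && python3 -m pendant '[{"delta_pos":[0,0,0],"twist":[0,0,0],"grip":0},{"delta_pos":[0,0,0],"twist":[0,0,0],"grip":0},{"delta_pos":[0,0,0],"twist":[0,0,0],"grip":64},{"delta_pos":[0,0,0],"twist":[0,0,0],"grip":64},{"delta_pos":[0,0,0],"twist":[0,0,0],"grip":64}]'
```

```text
time_s: 17.65
ee_pos: [427.5, 266.4, 14.6]
ee_rot: [-90.2, -0.2, -98.0]
force: [-1.2, 0.1, -1.6]
gripper_width: 44.7
time_s: 18.15
ee_pos: [429.5, 268.8, 17.7]
ee_rot: [-89.9, 0.1, -97.9]
force: [0.8, 0.3, 1.3]
gripper_width: 58.0
```

```bash
python3 -m pendant '[{"delta_pos":[0,-2,0],"twist":[0,0,0],"grip":64},{"delta_pos":[0,-5,0],"twist":[0,0,0],"grip":64},{"delta_pos":[0,-9,0],"twist":[0,0,0],"grip":64},{"delta_pos":[0,-13,0],"twist":[0,0,0],"grip":90},{"delta_pos":[4,-15,0],"twist":[0,0,0],"grip":100}]' && python3 -m pendant '[{"delta_pos":[4,0,0],"twist":[0,8,0],"grip":100},{"delta_pos":[8,0,0],"twist":[0,16,0],"grip":100},{"delta_pos":[12,0,0],"twist":[0,24,0],"grip":100},{"delta_pos":[16,0,0],"twist":[0,32,0],"grip":100},{"delta_pos":[20,0,0],"twist":[0,40,0],"grip":100}]'
python3 - <<'E'
from h import *
p,d=imaging.grab_frame("top"); cv2.imwrite("pics/t4.png",p[...,::-1])
for t in tools(d): print(*t)
E
```

```text
time_s: 18.65
ee_pos: [426.4, 232.2, 170.9]
ee_rot: [-89.6, 0.4, -97.7]
force: [0.8, -1.1, -0.9]
gripper_width: 70.7
time_s: 19.15
ee_pos: [395.6, 29.4, 167.3]
ee_rot: [-89.9, 0.1, -138.2]
force: [1.0, 0.2, -0.6]
gripper_width: 91.1
[ 11 160] 1795 48 [804. 615.] [239.  86.] 5.0
[241 147] 1308 55 [801.  13.] [101.  83.] 70.6
[300 153] 749 133 [ 769. -140.] [64. 60.] 43.9
[119 241] 7646 191 [538. 234.] [247. 401.] 82.0
[190 217] 995 51 [624. 149.] [ 55. 148.] 84.0
[258 212] 564 39 [631. -32.] [56. 73.] 78.1
[430 245] 558 87 [ 531. -458.] [65. 62.] 88.3
[538 303] 3518 131 [ 407. -727.] [284. 128.] 1.7
[356 283] 404 32 [ 456. -274.] [127.  28.] 22.6
[181 276] 651 34 [450. 174.] [ 57. 132.] 84.4
[141 291] 882 43 [428. 275.] [124.  58.] 80.2
```

View pics/t4.png

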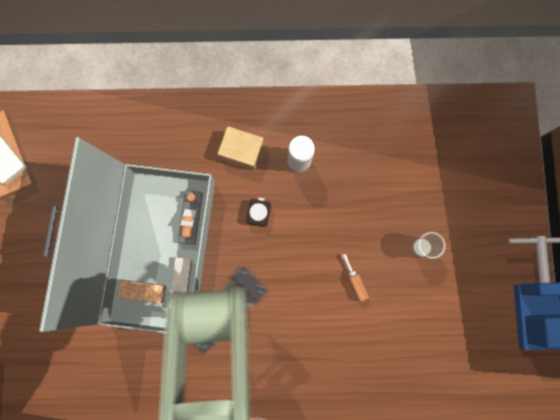

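```bash
python3 - <<'E'
from h import *
p,d=imaging.grab_frame("top")
h=cv2.cvtColor(p,cv2.COLOR_RGB2HSV); P=cloud(d)
roi=np.zeros(d.shape,bool);roi[240:310,330:385]=1
m=roi&(P[...,2]>12)&(h[...,1]>110)
ys,xs=np.nonzero(m);print(len(xs),xs.mean(),ys.mean(),P[m].mean(0).round())
r=cv2.minAreaRect(P[m][:,:2].astype(np.float32));print(r)
rowsto([431,-285,130],-67.4);print(state()['qpos'].round())
E
```

```text
311 358.6848874598071 287.4630225080386 [ 429. -278.   60.]
((450.37554931640625, -195.09356689453125), (238.904052734375, 65.8746109008789), 76.65839385986328)
dpos [18.11  3.76 25.7 ] twist [-0.1 19.1  0. ]
[  2.   4. 115.  -0.  60.  51.]
```

```bash
python3 -m pendant '[{"delta_pos":[2.8,0,4],"twist":[0,4,0],"grip":100},{"delta_pos":[5.6,0,8],"twist":[0,8,0],"grip":100},{"delta_pos":[8.4,1,12],"twist":[0,12,0],"grip":100},{"delta_pos":[11.2,1.5,16],"twist":[0,16,0],"grip":100},{"delta_pos":[14,2,20],"twist":[0,19,0],"grip":100}]' && python3 - <<'E'
from h import *
print(cast([(358.7,287.5)],24).round())
rowsto([431,-285,90],-67.4);print(state()['qpos'].round())
E
```

```text
time_s: 19.75
ee_pos: [426.9, -212.8, 146.9]
ee_rot: [-90.0, 0.1, -156.9]
force: [0.7, 0.8, 0.6]
gripper_width: 91.5
[[ 429. -285.   24.]]
dpos [2.46 5.7  6.79] twist [-0.   0.5 -0.1]
[-28.  13. 108.   0.  59.  39.]
```

```bash
python3 -m pendant '[{"delta_pos":[1.2,1,3.4],"twist":[0,0.5,0],"grip":100},{"delta_pos":[2.4,3,6.7],"twist":[0,0.5,0],"grip":100},{"delta_pos":[2.4,5.7,6.7],"twist":[0,0.5,0],"grip":100},{"delta_pos":[2.4,5.7,6.7],"twist":[0,0.5,0],"grip":100},{"delta_pos":[2.4,5.7,6.7],"twist":[0,0.5,0],"grip":100}]' && python3 - <<'E'
from h import *
rowsto([430,-285,5],-67.4)
p,d=imaging.grab_frame("scene"); cv2.imwrite("pics/s7.png",p[150:350,100:400][...,::-1].repeat(2,0).repeat(2,1))
E
```

```text
time_s: 20.25
ee_pos: [430.9, -281.8, 89.9]
ee_rot: [-90.0, -0.0, -157.3]
force: [0.2, -0.4, -0.2]
gripper_width: 91.1
dpos [0.2  8.49 0.27] twist [0.  0.1 0. ]
```

View pics/s7.png

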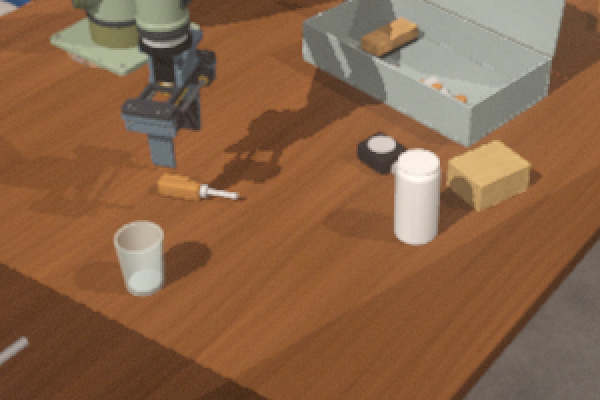

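```bash
python3 -m pendant '[{"delta_pos":[0.2,2,0.2],"twist":[0,0,0],"grip":100},{"delta_pos":[0.2,5,0.2],"twist":[0,0,0],"grip":100},{"delta_pos":[0.2,7.5,0.2],"twist":[0,0,0],"grip":100},{"delta_pos":[0.2,8.5,0.2],"twist":[0,0,0],"grip":100},{"delta_pos":[0.2,8.5,0.2],"twist":[0,0,0],"grip":60}]' && python3 -m pendant '[{"delta_pos":[0,0,0],"twist":[0,0,0],"grip":30},{"delta_pos":[0,0,0],"twist":[0,0,0],"grip":0},{"delta_pos":[0,0,0],"twist":[0,0,0],"grip":0},{"delta_pos":[0,0,0],"twist":[0,0,0],"grip":0},{"delta_pos":[0,0,0],"twist":[0,0,0],"grip":0}]' 40
```

```text
time_s: 20.8
ee_pos: [429.7, -284.5, 4.9]
ee_rot: [-90.0, -0.0, -157.3]
force: [0.2, 0.1, 0.3]
gripper_width: 86.0
time_s: 21.3
ee_pos: [429.7, -285.3, 5.1]
ee_rot: [-90.0, 0.0, -157.4]
force: [-0.6, -0.4, -0.2]
gripper_width: 46.0
```

```bash
python3 -m pendant '[{"delta_pos":[0,0,0],"twist":[0,0,0],"grip":0},{"delta_pos":[0,0,0],"twist":[0,0,0],"grip":0},{"delta_pos":[0,0,0],"twist":[0,0,0],"grip":0},{"delta_pos":[0,-2,0],"twist":[0,0,0],"grip":0},{"delta_pos":[0,-6,0],"twist":[0,0,0],"grip":0}]' && python3 -m pendant '[{"delta_pos":[0,-4,0],"twist":[0,-8,0],"grip":0},{"delta_pos":[0,-8,0],"twist":[0,-16,0],"grip":0},{"delta_pos":[0,-12,0],"twist":[0,-24,0],"grip":0},{"delta_pos":[0,-12,0],"twist":[0,-32,0],"grip":0},{"delta_pos":[0,-12,0],"twist":[0,-40,0],"grip":0}]'
python3 - <<'E'
from h import *
rowsto([537,225,170],-7.5);print(state()['qpos'].round())
E
```

```text
time_s: 21.8
ee_pos: [427.3, -283.7, 62.6]
ee_rot: [-90.4, -0.3, -157.4]
force: [0.7, -0.5, -0.7]
gripper_width: 27.6
time_s: 22.3
ee_pos: [429.9, -285.5, 186.2]
ee_rot: [-89.8, -0.0, -117.0]
force: [0.1, 1.5, -1.8]
gripper_width: 28.0
dpos [-50.34   1.55 -13.67] twist [ -0.2 -19.5   0.1]
[-35.  14. 100.  -0.  66.  -8.]
```

```bash
python3 -m pendant '[{"delta_pos":[-4.5,0,-1.2],"twist":[0,-4,0],"grip":0},{"delta_pos":[-9,0,-2.4],"twist":[0,-8,0],"grip":0},{"delta_pos":[-13.5,0,-3.6],"twist":[0,-12,0],"grip":0},{"delta_pos":[-18,0,-4.8],"twist":[0,-16,0],"grip":0},{"delta_pos":[-22.5,0,-6],"twist":[0,-19.5,0],"grip":0}]' 
python3 - <<'E'
from h import *
rowsto([537,225,170],-7.5)
E
```

```text
time_s: 22.8
ee_pos: [479.5, -56.0, 184.5]
ee_rot: [-90.0, -0.0, -97.7]
force: [1.3, 0.7, -0.7]
gripper_width: 27.8
dpos [-28.62   1.45   1.92] twist [ 0.  -0.2  0. ]
```

```bash
python3 -m pendant '[{"delta_pos":[-4.5,0,0.3],"twist":[0,0,0],"grip":0},{"delta_pos":[-9,0,0.6],"twist":[0,0,0],"grip":0},{"delta_pos":[-13.5,0,0.9],"twist":[0,0,0],"grip":0},{"delta_pos":[-18,0,1.2],"twist":[0,0,0],"grip":0},{"delta_pos":[-22.5,0,1.5],"twist":[0,0,0],"grip":0}]' && python3 -m pendant '[{"delta_pos":[-3,0,0.2],"twist":[0,0,0],"grip":0},{"delta_pos":[-6,1.5,0.4],"twist":[0,0,0],"grip":0},{"delta_pos":[-6,1.5,0.4],"twist":[0,0,0],"grip":0},{"delta_pos":[-6,1.5,0.4],"twist":[0,0,0],"grip":0},{"delta_pos":[-6,1.5,0.4],"twist":[0,0,0],"grip":0}]'
python3 - <<'E'
from h import *
rowsto([537,225,13],-7.5)
p,d=imaging.grab_frame("scene"); cv2.imwrite("pics/s8.png",p[50:270,150:450][...,::-1].repeat(2,0).repeat(2,1))
E
```

```text
time_s: 23.3
ee_pos: [525.1, 164.9, 184.3]
ee_rot: [-90.0, -0.0, -97.9]
force: [0.7, -1.6, -0.4]
gripper_width: 27.7
time_s: 23.8
ee_pos: [537.3, 221.1, 169.8]
ee_rot: [-90.0, -0.0, -97.9]
force: [-0.4, -0.9, -1.2]
gripper_width: 27.8
dpos [-0.39 15.68 -0.08] twist [ 0.  -0.4  0. ]
```

View pics/s8.png

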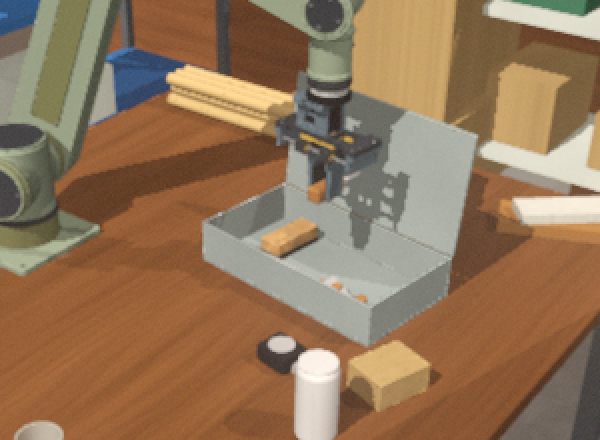

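```bash
python3 -m pendant '[{"delta_pos":[-0.4,4,0],"twist":[0,0,0],"grip":0},{"delta_pos":[-0.4,8,0],"twist":[0,0,0],"grip":0},{"delta_pos":[-0.4,12,0],"twist":[0,0,0],"grip":0},{"delta_pos":[-0.4,14.5,0],"twist":[0,0,0],"grip":0},{"delta_pos":[-0.4,15.6,0],"twist":[0,0,0],"grip":0}]' && python3 -m pendant '[{"delta_pos":[0,0,0],"twist":[0,0,0],"grip":0},{"delta_pos":[0,0,0],"twist":[0,0,0],"grip":0},{"delta_pos":[0,0,0],"twist":[0,0,0],"grip":48},{"delta_pos":[0,0,0],"twist":[0,0,0],"grip":48},{"delta_pos":[0,0,0],"twist":[0,0,0],"grip":48}]'
```

```text
time_s: 24.35
ee_pos: [536.7, 224.2, 11.7]
ee_rot: [-90.2, -0.1, -98.0]
force: [-0.6, -0.4, -0.5]
gripper_width: 27.9
time_s: 24.85
ee_pos: [538.7, 226.2, 14.8]
ee_rot: [-89.9, 0.1, -97.9]
force: [0.3, 0.0, -0.8]
gripper_width: 43.6
```

```bash
python3 -m pendant '[{"delta_pos":[0,-2,0],"twist":[0,0,0],"grip":48},{"delta_pos":[0,-5,0],"twist":[0,0,0],"grip":48},{"delta_pos":[0,-9,0],"twist":[0,0,0],"grip":48},{"delta_pos":[0,-13,0],"twist":[0,0,0],"grip":90},{"delta_pos":[4,-15,0],"twist":[0,0,0],"grip":100}]'
python3 - <<'E'
from h import *
p,d=imaging.grab_frame("top"); cv2.imwrite("pics/t5.png",p[...,::-1])
for t in tools(d): print(*t)
rowsto([631,-32,110],78.1);print(state()['qpos'].round())
E
```

```text
time_s: 25.35
ee_pos: [535.3, 189.6, 168.1]
ee_rot: [-89.5, 0.3, -97.6]
force: [0.7, -0.3, 0.6]
gripper_width: 56.6
[ 12 160] 1799 48 [802. 614.] [236.  85.] 3.8
[241 147] 1307 54 [800.  13.] [101.  82.] 70.9
[300 153] 750 133 [ 769. -141.] [62. 61.] 22.7
[150 208] 3296 188 [538. 231.] [239. 401.] 82.0
[190 217] 1004 51 [618. 153.] [ 61. 150.] 80.6
[258 212] 567 39 [631. -32.] [56. 73.] 78.4
[430 245] 557 86 [ 531. -458.] [64. 62.] 87.8
[538 303] 3519 131 [ 411. -728.] [284. 126.] 2.9
[169 249] 86 36 [535. 201.] [19. 28.] 78.1
[110 277] 535 96 [462. 342.] [ 11. 116.] 83.6
[180 283] 904 34 [448. 170.] [ 57. 137.] 85.1
[128 289] 285 44 [440. 303.] [44. 74.] 15.3
[ 74 320] 66 199 [374. 371.] [ 6. 35.] 81.2
dpos [19.91  6.12 12.46] twist [ -0.4 -85.9   0.4]
[18. 19. 95. -0. 65. 26.]
```

View pics/t5.png

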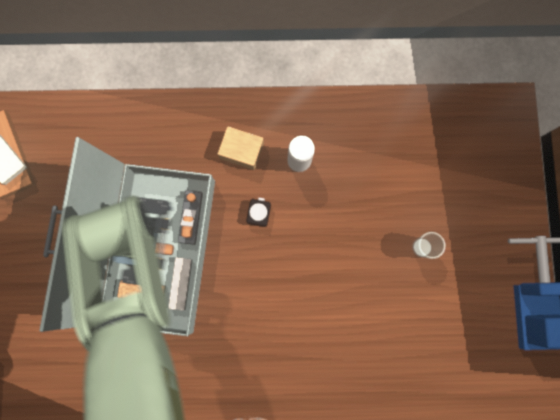

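All three remaining pieces check out: the stone, plane and screwdriver are in the chest, and the tape hasn't moved at (258,212). The tape is next.

```bash
python3 -m pendant '[{"delta_pos":[4,0,2],"twist":[0,-8.5,0],"grip":100},{"delta_pos":[8,0,4],"twist":[0,-17,0],"grip":100},{"delta_pos":[12,0,6],"twist":[0,-25.5,0],"grip":100},{"delta_pos":[16,0,8],"twist":[0,-34,0],"grip":100},{"delta_pos":[20,0,12],"twist":[0,-42.5,0],"grip":100}]' && python3 -m pendant '[{"delta_pos":[0,1,0],"twist":[0,-8.5,0],"grip":100},{"delta_pos":[0,2,0],"twist":[0,-17,0],"grip":100},{"delta_pos":[0,3,0],"twist":[0,-25.5,0],"grip":100},{"delta_pos":[0,4,0],"twist":[0,-34,0],"grip":100},{"delta_pos":[0,5,0],"twist":[0,-42.5,0],"grip":100}]'
python3 - <<'E'
from h import *
p,d=imaging.grab_frame("scene"); cv2.imwrite("pics/s9.png",p[130:330,170:450][...,::-1].repeat(2,0).repeat(2,1))
rowsto([629,-31,7],78.1)
E
```

```text
time_s: 25.9
ee_pos: [618.3, -23.6, 164.3]
ee_rot: [-90.0, 0.0, -56.0]
force: [0.8, -0.5, -0.2]
gripper_width: 91.1
time_s: 26.4
ee_pos: [619.2, -22.0, 113.5]
ee_rot: [-90.0, -0.0, -13.5]
force: [-0.9, 0.4, 0.3]
gripper_width: 91.5
dpos [ 1.3  10.46 -0.62] twist [ 0.  -1.4 -0.2]
```

View pics/s9.png

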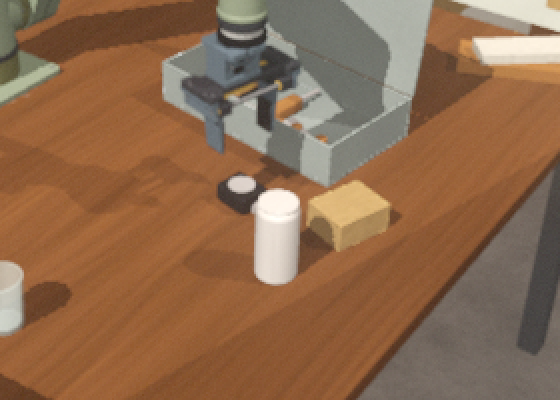

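```bash
python3 -m pendant '[{"delta_pos":[0.7,2,-0.6],"twist":[0,-1.4,0],"grip":100},{"delta_pos":[1.3,5,-0.6],"twist":[0,-1.4,0],"grip":100},{"delta_pos":[1.3,8,-0.6],"twist":[0,-1.4,0],"grip":100},{"delta_pos":[1.3,10,-0.6],"twist":[0,-1.4,0],"grip":100},{"delta_pos":[1.3,10.4,-0.6],"twist":[0,-1.4,0],"grip":100}]' && python3 -m pendant '[{"delta_pos":[0,0,0],"twist":[0,0,0],"grip":50},{"delta_pos":[0,0,0],"twist":[0,0,0],"grip":20},{"delta_pos":[0,0,0],"twist":[0,0,0],"grip":20},{"delta_pos":[0,0,0],"twist":[0,0,0],"grip":20},{"delta_pos":[0,0,0],"twist":[0,0,0],"grip":20}]' 40
```

```text
time_s: 26.95
ee_pos: [628.6, -30.7, 7.4]
ee_rot: [-90.0, 0.3, -12.6]
force: [-0.1, 0.4, 0.4]
gripper_width: 91.2
time_s: 27.45
ee_pos: [631.0, -30.9, 10.6]
ee_rot: [-90.0, -0.1, -12.4]
force: [-0.3, 0.3, 2.9]
gripper_width: 55.7
```

```bash
python3 -m pendant '[{"delta_pos":[0,0,0],"twist":[0,0,0],"grip":0},{"delta_pos":[0,0,0],"twist":[0,0,0],"grip":0},{"delta_pos":[0,0,0],"twist":[0,0,0],"grip":0},{"delta_pos":[0,-2,0],"twist":[0,0,0],"grip":0},{"delta_pos":[0,-6,0],"twist":[0,0,0],"grip":0}]' && python3 -m pendant '[{"delta_pos":[0,-4,0],"twist":[0,8.5,0],"grip":0},{"delta_pos":[0,-8,0],"twist":[0,17,0],"grip":0},{"delta_pos":[0,-11,0],"twist":[0,25.5,0],"grip":0},{"delta_pos":[0,-11,0],"twist":[0,34,0],"grip":0},{"delta_pos":[0,-11,0],"twist":[0,42.5,0],"grip":0}]'
python3 - <<'E'
from h import *
rowsto([645,240,165],-7.5);print(state()['qpos'].round())
E
```

```text
time_s: 27.95
ee_pos: [627.2, -30.6, 66.2]
ee_rot: [-90.1, 0.6, -12.4]
force: [0.0, -0.0, -2.2]
gripper_width: 55.8
time_s: 28.45
ee_pos: [630.5, -30.8, 180.3]
ee_rot: [-90.0, -0.0, -55.3]
force: [-1.0, -0.1, -3.1]
gripper_width: 55.8
dpos [-21.43   1.53  16.61] twist [-0.1 42.2  0. ]
[ -4.  25.  85.  -0.  70. -39.]
```

```bash
python3 -m pendant '[{"delta_pos":[-3.5,0,2.8],"twist":[0,8.4,0],"grip":0},{"delta_pos":[-7,0,5.5],"twist":[0,16.8,0],"grip":0},{"delta_pos":[-10.5,0,8.2],"twist":[0,25.2,0],"grip":0},{"delta_pos":[-14,0,11],"twist":[0,33.7,0],"grip":0},{"delta_pos":[-17.5,0,13.6],"twist":[0,42.2,0],"grip":0}]'
python3 - <<'E'
from h import *
rowsto([645,240,160],-7.5)
E
```

```text
time_s: 28.95
ee_pos: [640.7, 192.2, 178.5]
ee_rot: [-90.1, -0.0, -97.5]
force: [0.5, -0.5, -3.0]
gripper_width: 56.2
dpos [-4.8   1.85 -0.19] twist [0.1 0.  0. ]
```

```bash
python3 -m pendant '[{"delta_pos":[-2.5,0,-0.2],"twist":[0,0,0],"grip":0},{"delta_pos":[-4.8,0,-0.2],"twist":[0,0,0],"grip":0},{"delta_pos":[-4.8,2,-0.2],"twist":[0,0,0],"grip":0},{"delta_pos":[-4.8,5,-0.2],"twist":[0,0,0],"grip":0},{"delta_pos":[-4.8,5,-0.2],"twist":[0,0,0],"grip":0}]'
python3 - <<'E'
from h import *
rowsto([645,240,16],-7.5)
p,d=imaging.grab_frame("scene"); cv2.imwrite("pics/s10.png",p[50:270,150:450][...,::-1].repeat(2,0).repeat(2,1))
E
```

```text
time_s: 29.45
ee_pos: [641.5, 237.5, 123.9]
ee_rot: [-90.6, -0.3, -97.1]
force: [-1.3, -0.0, -3.2]
gripper_width: 56.3
dpos [-0.35 10.78  0.43] twist [0.6 0.4 0.3]
```

View pics/s10.png

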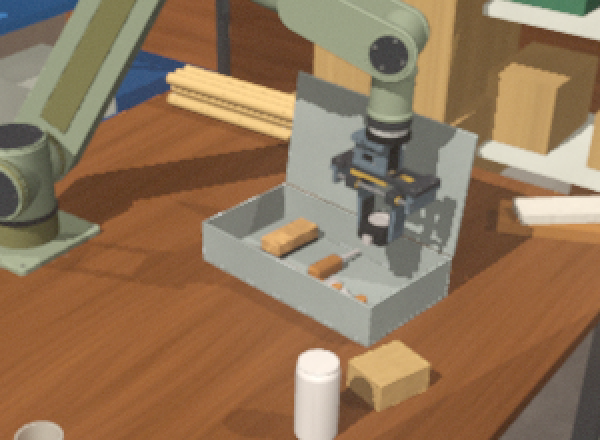

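```bash
python3 -m pendant '[{"delta_pos":[-0.2,3,0.1],"twist":[0,0,0],"grip":0},{"delta_pos":[-0.2,6,0.1],"twist":[0,0,0],"grip":0},{"delta_pos":[-0.2,8.5,0.1],"twist":[0,0,0],"grip":0},{"delta_pos":[-0.2,10,0.1],"twist":[0,0,0],"grip":0},{"delta_pos":[-0.2,10.7,0.1],"twist":[0,0,0],"grip":0}]' && python3 -m pendant '[{"delta_pos":[0,0,0],"twist":[0,0,0],"grip":0},{"delta_pos":[0,0,0],"twist":[0,0,0],"grip":0},{"delta_pos":[0,0,0],"twist":[0,0,0],"grip":77},{"delta_pos":[0,0,0],"twist":[0,0,0],"grip":77},{"delta_pos":[0,0,0],"twist":[0,0,0],"grip":77}]'
```

```text
time_s: 30.0
ee_pos: [646.5, 240.1, 22.1]
ee_rot: [-90.0, -0.0, -97.2]
force: [0.5, -0.7, -2.3]
gripper_width: 55.8
time_s: 30.5
ee_pos: [647.2, 240.6, 24.0]
ee_rot: [-89.9, 0.1, -97.1]
force: [-0.5, 0.6, -0.1]
gripper_width: 70.3
```

```bash
python3 -m pendant '[{"delta_pos":[0,-2,0],"twist":[0,0,0],"grip":77},{"delta_pos":[0,-5,0],"twist":[0,0,0],"grip":77},{"delta_pos":[0,-9,0],"twist":[0,0,0],"grip":77},{"delta_pos":[0,-13,0],"twist":[0,0,0],"grip":77},{"delta_pos":[4,-16,0],"twist":[0,0,0],"grip":77}]' && python3 -m pendant '[{"delta_pos":[4,-2,0],"twist":[0,0,0],"grip":50},{"delta_pos":[8,-6,0],"twist":[0,0,0],"grip":0},{"delta_pos":[12,-11,0],"twist":[0,0,0],"grip":0},{"delta_pos":[16,-16,0],"twist":[0,0,0],"grip":0},{"delta_pos":[20,-20,0],"twist":[0,0,0],"grip":0}]'
python3 - <<'E'
from h import *
p,d=imaging.grab_frame("top"); cv2.imwrite("pics/t6.png",p[...,::-1])
q,e=imaging.grab_frame("scene"); cv2.imwrite("pics/s11.png",q[...,::-1])
for t in tools(d): print(*t)
P=cloud(d)
m=np.zeros(d.shape,bool);m[190:300,60:105]=1;m&=(d>0)&(P[...,2]>100)&(P[...,2]<300)
L=P[m];L=L[abs(L[:,1]-np.median(L[:,1]))<60];c=L.mean(0);print(c,np.linalg.svd(L-c)[2][2].round(3),L[:,2].min(),L[:,2].max(),len(L))
print(state()['qpos'].round(),state()['ee_pos'])
E
```

```text
time_s: 31.0
ee_pos: [642.8, 204.4, 186.0]
ee_rot: [-89.7, 0.2, -96.9]
force: [1.0, -0.4, 0.5]
gripper_width: 69.9
time_s: 31.5
ee_pos: [619.6, 28.7, 355.2]
ee_rot: [-89.9, 0.0, -97.1]
force: [0.3, -0.6, 0.4]
gripper_width: 33.1
[ 12 160] 1799 48 [802. 613.] [237.  84.] 3.7
[251 149] 601 54 [794.  -6.] [61. 82.] 71.0
[300 153] 751 134 [ 783. -134.] [94. 61.] 24.0
[105 246] 6343 192 [545. 337.] [219. 414.] 89.4
[186 226] 480 49 [604. 155.] [ 52. 111.] 86.5
[430 245] 552 87 [ 537. -459.] [64. 76.] 84.2
[202 245] 162 82 [544. 120.] [21. 66.] 82.2
[538 303] 3512 132 [ 409. -729.] [280. 127.] 2.8
[133 245] 87 26 [548. 295.] [26. 50.] 8.5
[134 291] 586 44 [430. 281.] [112.  53.] 81.0
[535.39315946 351.5344208  209.48745701] [ 0.137  0.981 -0.14 ] 100.13678988982896 299.9920209793933 4670
[ 1. 20. 67. -0. 92.  9.] [621.44866289  26.02673227 359.87537949]
```

View pics/t6.png

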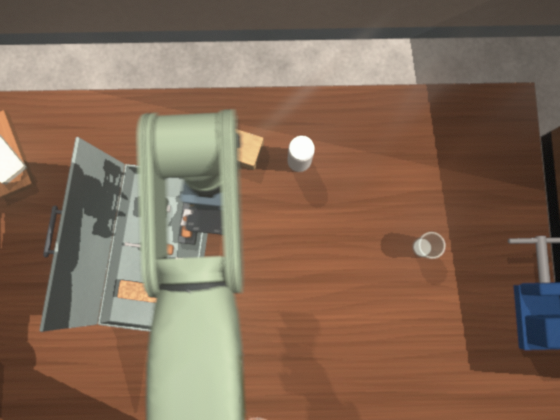

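View pics/s11.png

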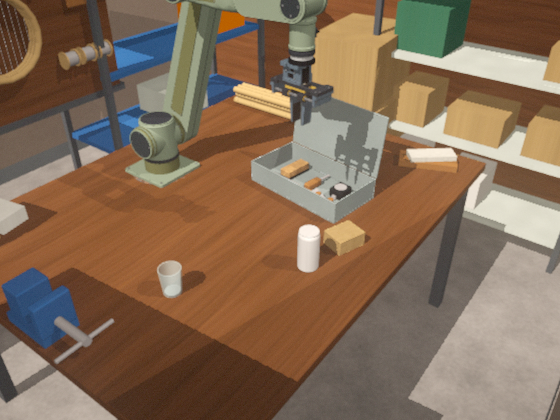

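All five tools lie flat in the chest. In the scene view the sanding block is at (295,168), the screwdriver at (313,183), the tape at (340,190) and the plane and stone behind the near wall. The bench holds only the carton, can and glass. The lid leans back about 8° (around 1.71 rad). I'll hook the closed fingers behind its free edge, off to one side of the handle.

```bash
cat >> h.py <<'E'
C=np.array([536,215.5]);ex=np.array([.13,.991]);ey=np.array([-.991,.13])
def lidw(th,s=180,cy=90,gap=0):
    cx=110-s*np.cos(th)+8*np.sin(th)+16+gap; z=80.5+s*np.sin(th)+8*np.cos(th)
    return np.r_[C+cx*ex+cy*ey,z]
E
python3 - <<'E'
from h import *
t=C+195*ex+90*ey; print(t)
rowsto([*t,360],-7.5)
E
```

```text
[472.16  420.445]
dpos [-37.19  -0.27 -19.88] twist [-0.8  0.1 -0. ]
```

```bash
python3 -m pendant '[{"delta_pos":[-4,-1,-2],"twist":[0,0,0],"grip":0},{"delta_pos":[-8,-1,-4],"twist":[0,0,0],"grip":0},{"delta_pos":[-12,-1,-6],"twist":[0,0,0],"grip":0},{"delta_pos":[-16,-1,-8.5],"twist":[0,0,0],"grip":0},{"delta_pos":[-20,-1,-11],"twist":[0,0,0],"grip":0}]' && python3 -m pendant '[{"delta_pos":[-4,0,-2],"twist":[0,0,0],"grip":0},{"delta_pos":[-8,0,-4],"twist":[0,0,0],"grip":0},{"delta_pos":[-12,0,-6],"twist":[0,0,0],"grip":0},{"delta_pos":[-16,0,-8.5],"twist":[0,0,0],"grip":0},{"delta_pos":[-17.2,0,-9],"twist":[0,0,0],"grip":0}]'
python3 - <<'E'
from h import *
q,e=imaging.grab_frame("scene"); cv2.imwrite("pics/s12.png",q[0:260,150:450][...,::-1].repeat(2,0).repeat(2,1))
p,d=imaging.grab_frame("top"); cv2.imwrite("pics/t7.png",p[...,::-1])
t=C+195*ex+90*ey; rowsto([*t,258],-7.5);print(state()['ee_pos'],state()['gripper_width'])
E
```

```text
time_s: 32.1
ee_pos: [534.5, 243.8, 362.1]
ee_rot: [-90.0, 0.0, -97.1]
force: [0.6, 0.6, -0.0]
gripper_width: 0.1
time_s: 32.6
ee_pos: [464.9, 427.9, 361.5]
ee_rot: [-90.1, 0.0, -96.8]
force: [0.6, -1.0, -0.8]
gripper_width: 0.3
dpos [ 0.44 10.35  0.62] twist [0.  0.6 0.1]
[466.62566073 425.60122766 361.53541889] 0.47095090733723943
```

View pics/s12.png

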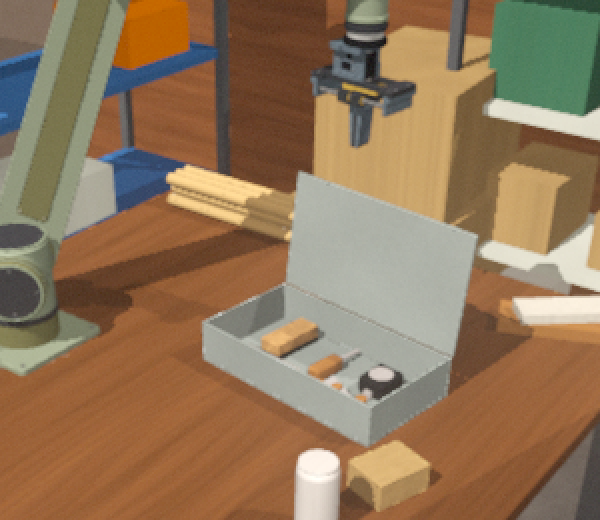

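View pics/t7.png

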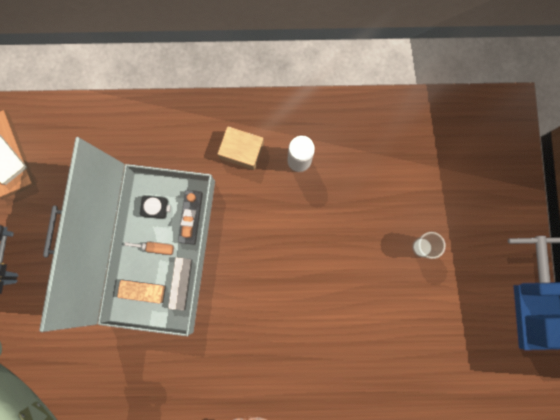

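The top view shows all five tools flat inside the chest, and the lid is open and clear. I'm lowering the closed fingers behind the lid.

```bash
python3 -m pendant '[{"delta_pos":[0.4,3,0.6],"twist":[0,0,0],"grip":0},{"delta_pos":[0.4,6,0.6],"twist":[0,0.6,0],"grip":0},{"delta_pos":[0.4,9,0.6],"twist":[0,0.6,0],"grip":0},{"delta_pos":[0.4,10.3,0.6],"twist":[0,0.6,0],"grip":0},{"delta_pos":[0.4,10.3,0.6],"twist":[0,0.6,0],"grip":0}]'
python3 - <<'E'
from h import *
q,e=imaging.grab_frame("scene"); cv2.imwrite("pics/s13.png",q[0:260,150:450][...,::-1].repeat(2,0).repeat(2,1))
for th in (1.71,1.6,1.5,1.4,1.3,1.2,1.1,1.0,.9,.8,.7,.6,.5,.4,.3,.2,.1,0):
    w=lidw(th); print(th,w.round(), end=' '); rowsto(w)
E
```

```text
time_s: 33.2
ee_pos: [473.2, 417.2, 257.7]
ee_rot: [-90.1, -0.2, -97.8]
force: [-1.1, -0.4, 0.2]
gripper_width: 0.5
1.71 [467. 385. 258.] dpos [ 3.4   0.2  -0.18] twist [0. 0. 0.]
1.6 [465. 365. 260.] dpos [ 5.36 -0.05 -0.17] twist [0. 0. 0.]
1.5 [463. 347. 261.] dpos [ 7.16 -0.09 -0.16] twist [0. 0. 0.]
1.4 [460. 330. 259.] dpos [ 8.95  0.04 -0.15] twist [0. 0. 0.]
1.3 [458. 312. 256.] dpos [10.73  0.36 -0.14] twist [0. 0. 0.]
1.2 [456. 295. 251.] dpos [12.46  0.85 -0.13] twist [0. 0. 0.]
1.1 [454. 278. 245.] dpos [14.13  1.52 -0.12] twist [0. 0. 0.]
1.0 [451. 262. 236.] dpos [15.73  2.34 -0.11] twist [0. 0. 0.]
0.9 [449. 247. 226.] dpos [17.24  3.33 -0.1 ] twist [0. 0. 0.]
0.8 [448. 233. 215.] dpos [18.64  4.46 -0.09] twist [0. 0. 0.]
0.7 [446. 221. 203.] dpos [19.92  5.72 -0.08] twist [0. 0. 0.]
0.6 [444. 209. 189.] dpos [21.08  7.1  -0.08] twist [0. 0. 0.]
0.5 [443. 199. 174.] dpos [22.08  8.6  -0.07] twist [0. 0. 0.]
0.4 [442. 191. 158.] dpos [22.94 10.18 -0.06] twist [0. 0. 0.]
0.3 [441. 184. 141.] dpos [23.63 11.85 -0.06] twist [0. 0. 0.]
0.2 [440. 179. 124.] dpos [24.15 13.57 -0.06] twist [0. 0. 0.]
0.1 [440. 175. 106.] dpos [24.49 15.34 -0.06] twist [0. 0. 0.]
0 [440. 174.  88.] dpos [24.66 17.13 -0.05] twist [0. 0. 0.]
```

View pics/s13.png

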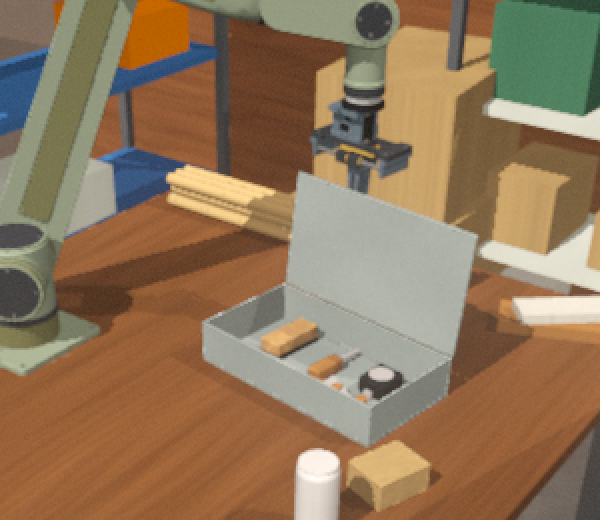

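```bash
python3 -m pendant '[{"delta_pos":[1.5,0,-0.1],"twist":[0,0,0],"grip":0},{"delta_pos":[3,0,-0.1],"twist":[0,0,0],"grip":0},{"delta_pos":[4,0,-0.1],"twist":[0,0,0],"grip":0},{"delta_pos":[5,0,-0.1],"twist":[0,0,0],"grip":0},{"delta_pos":[6,0,-0.1],"twist":[0,0,0],"grip":0}]' && python3 -m pendant '[{"delta_pos":[1,0,0],"twist":[0,0,0],"grip":0},{"delta_pos":[2,0,0],"twist":[0,0,0],"grip":0},{"delta_pos":[3,0,0],"twist":[0,0,0],"grip":0},{"delta_pos":[4,0.2,0],"twist":[0,0,0],"grip":0},{"delta_pos":[5,0.4,0],"twist":[0,0,0],"grip":0}]' 
python3 - <<'E'
from h import *
q,e=imaging.grab_frame("scene"); cv2.imwrite("pics/s14.png",q[0:260,150:450][...,::-1].repeat(2,0).repeat(2,1))
for th in (1.3,1.2,1.1,1.0,.9,.8,.7,.6,.5):
    w=lidw(th); print(th,w.round(), end=' '); rowsto(w)
E
```

```text
time_s: 33.75
ee_pos: [464.8, 359.6, 260.7]
ee_rot: [-89.9, 0.2, -97.7]
force: [1.1, 4.3, 4.1]
gripper_width: 0.4
time_s: 34.25
ee_pos: [457.0, 309.2, 254.7]
ee_rot: [-90.1, -0.0, -97.7]
force: [0.6, 3.7, -0.4]
gripper_width: -0.0
1.3 [458. 312. 256.] dpos [-0.47 -0.15  0.08] twist [0. 0. 0.]
1.2 [456. 295. 251.] dpos [1.26 0.35 0.09] twist [0. 0. 0.]
1.1 [454. 278. 245.] dpos [2.93 1.01 0.1 ] twist [0. 0. 0.]
1.0 [451. 262. 236.] dpos [4.53 1.84 0.11] twist [0. 0. 0.]
0.9 [449. 247. 226.] dpos [6.04 2.83 0.12] twist [0. 0. 0.]
0.8 [448. 233. 215.] dpos [7.44 3.96 0.13] twist [0. 0. 0.]
0.7 [446. 221. 203.] dpos [8.72 5.23 0.13] twist [0. 0. 0.]
0.6 [444. 209. 189.] dpos [9.86 6.62 0.14] twist [0. 0. 0.]
0.5 [443. 199. 174.] dpos [10.87  8.11  0.15] twist [0. 0. 0.]
```

View pics/s14.png

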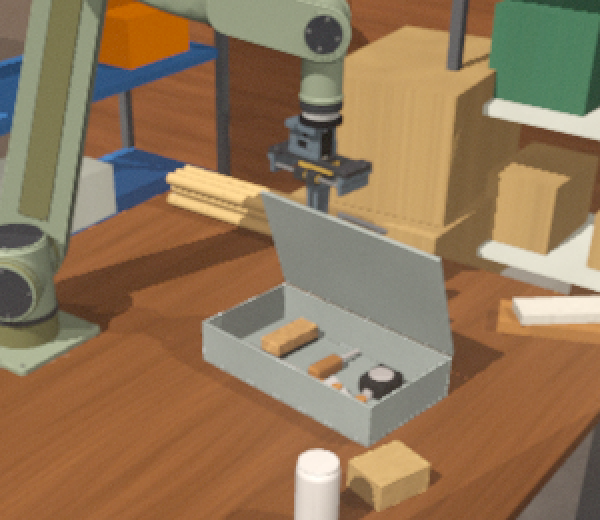

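The lid is following at about 3.7 N, now near 1.3 rad. I'm continuing along the arc.

```bash
python3 -m pendant '[{"delta_pos":[0.8,0.2,0],"twist":[0,0,0],"grip":0},{"delta_pos":[1.9,0.6,0],"twist":[0,0,0],"grip":0},{"delta_pos":[2.9,1,0],"twist":[0,0,0],"grip":0},{"delta_pos":[3.8,1.4,0],"twist":[0,0,0],"grip":0},{"delta_pos":[4.6,1.9,0],"twist":[0,0,0],"grip":0}]' && python3 -m pendant '[{"delta_pos":[0.9,0.6,0],"twist":[0,0,0],"grip":0},{"delta_pos":[1.7,1.1,0],"twist":[0,0,0],"grip":0},{"delta_pos":[2.5,1.7,0],"twist":[0,0,0],"grip":0},{"delta_pos":[3.3,2.4,0],"twist":[0,0,0],"grip":0},{"delta_pos":[4.0,3.1,0],"twist":[0,0,0],"grip":0}]' 
python3 - <<'E'
from h import *
q,e=imaging.grab_frame("scene"); cv2.imwrite("pics/s15.png",q[0:260,150:450][...,::-1].repeat(2,0).repeat(2,1))
for th in (.8,.7,.6,.5,.4,.3,.2,.1,0):
    w=lidw(th); print(th,w.round(), end=' '); rowsto(w)
E
```

```text
time_s: 34.8
ee_pos: [451.1, 263.5, 236.3]
ee_rot: [-90.0, -0.0, -97.7]
force: [-0.4, 2.0, -0.3]
gripper_width: 0.4
time_s: 35.3
ee_pos: [445.9, 224.1, 204.9]
ee_rot: [-90.0, -0.0, -97.7]
force: [0.1, 2.3, 1.1]
gripper_width: -0.1
0.8 [448. 233. 215.] dpos [-1.1  -1.15  0.1 ] twist [0. 0. 0.]
0.7 [446. 221. 203.] dpos [0.18 0.12 0.11] twist [0. 0. 0.]
0.6 [444. 209. 189.] dpos [1.33 1.51 0.12] twist [0. 0. 0.]
0.5 [443. 199. 174.] dpos [2.34 3.   0.13] twist [0. 0. 0.]
0.4 [442. 191. 158.] dpos [3.18 4.59 0.13] twist [0. 0. 0.]
0.3 [441. 184. 141.] dpos [3.87 6.26 0.14] twist [0. 0. 0.]
0.2 [440. 179. 124.] dpos [4.39 7.98 0.14] twist [0. 0. 0.]
0.1 [440. 175. 106.] dpos [4.73 9.75 0.15] twist [0. 0. 0.]
0 [440. 174.  88.] dpos [ 4.89 11.54  0.15] twist [0. 0. 0.]
```

View pics/s15.png

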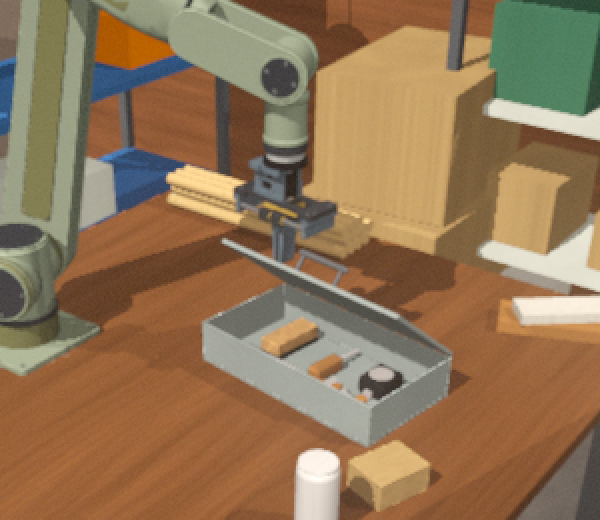

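```bash
python3 -m pendant '[{"delta_pos":[0.9,1,0],"twist":[0,0,0],"grip":0},{"delta_pos":[1.7,2,0],"twist":[0,0,0],"grip":0},{"delta_pos":[2.3,3,0],"twist":[0,0,0],"grip":0},{"delta_pos":[2.9,4,0],"twist":[0,0,0],"grip":0},{"delta_pos":[3.4,5.1,0],"twist":[0,0,0],"grip":0}]' && python3 -m pendant '[{"delta_pos":[0.3,0.9,0],"twist":[0,0,0],"grip":0},{"delta_pos":[0.6,1.9,0],"twist":[0,0,0],"grip":0},{"delta_pos":[0.9,2.9,0],"twist":[0,0,0],"grip":0},{"delta_pos":[1.1,3.8,0],"twist":[0,0,0],"grip":0},{"delta_pos":[1.3,4.6,0],"twist":[0,0,0],"grip":0}]' 
python3 - <<'E'
from h import *
q,e=imaging.grab_frame("scene"); cv2.imwrite("pics/s16.png",q[0:260,150:450][...,::-1].repeat(2,0).repeat(2,1))
for th in (.2,.1,0):
    w=lidw(th); print(th,w.round(), end=' '); rowsto(w)
E
```

```text
time_s: 35.85
ee_pos: [441.3, 190.5, 153.7]
ee_rot: [-90.0, -0.0, -97.7]
force: [0.4, 1.2, 0.7]
gripper_width: 0.5
time_s: 36.35
ee_pos: [439.5, 178.3, 107.7]
ee_rot: [-90.0, 0.0, -97.7]
force: [-0.6, 0.6, 1.6]
gripper_width: 0.4
0.2 [440. 179. 124.] dpos [-0.12 -1.75  0.16] twist [0. 0. 0.]
0.1 [440. 175. 106.] dpos [0.22 0.01 0.17] twist [0. 0. 0.]
0 [440. 174.  88.] dpos [0.39 1.81 0.17] twist [0. 0. 0.]
```

View pics/s16.png

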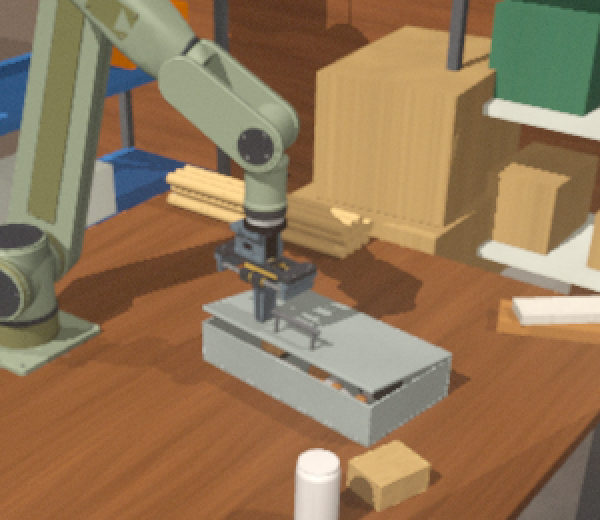

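```bash
python3 -m pendant '[{"delta_pos":[0.1,0.5,0],"twist":[0,0,0],"grip":0},{"delta_pos":[0.2,1.0,0],"twist":[0,0,0],"grip":0},{"delta_pos":[0.3,1.4,0],"twist":[0,0,0],"grip":0},{"delta_pos":[0.3,1.7,0],"twist":[0,0,0],"grip":0},{"delta_pos":[0.3,1.8,0],"twist":[0,0,0],"grip":0}]' && python3 -m pendant '[{"delta_pos":[0,0,0],"twist":[0,0,0],"grip":0},{"delta_pos":[0,0,0],"twist":[0,0,0],"grip":0},{"delta_pos":[0,0.1,0],"twist":[0,0,0],"grip":0},{"delta_pos":[0,0.1,0],"twist":[0,0,0],"grip":0},{"delta_pos":[0,0.1,0],"twist":[0,0,0],"grip":0}]'
python3 - <<'E'
from h import *
q,e=imaging.grab_frame("scene"); cv2.imwrite("pics/s17.png",q[100:230,220:400][...,::-1].repeat(4,0).repeat(4,1))
E
```

```text
time_s: 36.9
ee_pos: [439.3, 175.2, 90.3]
ee_rot: [-90.0, -0.0, -97.7]
force: [-0.1, -0.4, 2.1]
gripper_width: 0.5
time_s: 37.4
ee_pos: [439.2, 175.3, 89.5]
ee_rot: [-90.0, -0.0, -97.7]
force: [-0.3, -0.8, -0.6]
gripper_width: 0.3
```

View pics/s17.png

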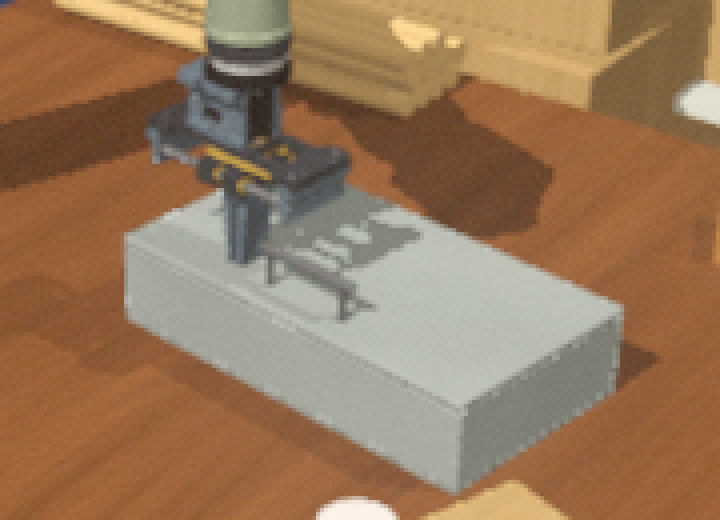

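The lid appears flush. I'll press a few millimetres more to confirm by force.

```bash
python3 -m pendant '[{"delta_pos":[0,0.1,0],"twist":[0,0,0],"grip":0},{"delta_pos":[0,0.2,0],"twist":[0,0,0],"grip":0},{"delta_pos":[0,0.2,0],"twist":[0,0,0],"grip":0},{"delta_pos":[0,0.2,0],"twist":[0,0,0],"grip":0},{"delta_pos":[0,0.2,0],"twist":[0,0,0],"grip":0}]'
```

```text
time_s: 37.95
ee_pos: [439.3, 175.3, 88.7]
ee_rot: [-90.0, 0.0, -97.7]
force: [-2.6, -1.3, 10.7]
gripper_width: 0.6
```

The force reads 10.7 N with the tip stopped at z 88.7, so the lid is against its stop. I'm retreating straight up.

```bash
python3 -m pendant '[{"delta_pos":[0,-1,0],"twist":[0,0,0],"grip":0},{"delta_pos":[0,-4,0],"twist":[0,0,0],"grip":0},{"delta_pos":[0,-8,0],"twist":[0,0,0],"grip":0},{"delta_pos":[0,-12,0],"twist":[0,0,0],"grip":0},{"delta_pos":[0,-15,0],"twist":[0,0,0],"grip":0}]' && python3 -m pendant '[{"delta_pos":[4,0,0],"twist":[0,0,0],"grip":0},{"delta_pos":[8,0,0],"twist":[0,0,0],"grip":0},{"delta_pos":[12,0,0],"twist":[0,0,0],"grip":0},{"delta_pos":[16,0,0],"twist":[0,0,0],"grip":0},{"delta_pos":[20,0,0],"twist":[0,0,0],"grip":0}]' && python3 -m pendant '[{"delta_pos":[4,0,0],"twist":[0,0,0],"grip":0},{"delta_pos":[8,0,0],"twist":[0,0,0],"grip":0},{"delta_pos":[8,0,0],"twist":[0,0,0],"grip":0},{"delta_pos":[8,0,0],"twist":[0,0,0],"grip":0},{"delta_pos":[8,0,0],"twist":[0,0,0],"grip":0}]'
python3 - <<'E'
from h import *
q,e=imaging.grab_frame("scene"); cv2.imwrite("pics/s18.png",q[...,::-1])
p,d=imaging.grab_frame("top"); cv2.imwrite("pics/t8.png",p[...,::-1])
P=cloud(d)
m=np.zeros(d.shape,bool);m[190:310,115:200]=1;m&=(abs(P[...,2]-90)<30)&(d>0)
L=P[m];A=np.c_[L[:,:2]@np.c_[ex,ey],np.ones(len(L))]
k=L[:,2]<100
print(np.linalg.lstsq(A[k],L[k,2],rcond=None)[0].round(3),np.median(L[:,2]))
for t in tools(d): print(*t)
E
```

```text
time_s: 38.45
ee_pos: [439.7, 175.6, 240.4]
ee_rot: [-89.8, 0.1, -97.7]
force: [0.5, -0.3, 0.3]
gripper_width: 0.2
time_s: 38.95
ee_pos: [411.9, -24.2, 237.9]
ee_rot: [-89.9, 0.0, -97.7]
force: [0.1, -1.1, -0.4]
gripper_width: 0.5
time_s: 39.45
ee_pos: [401.6, -101.3, 237.6]
ee_rot: [-90.0, 0.0, -97.7]
force: [0.6, -0.8, -0.2]
gripper_width: 0.4
[ 5.0000e-03 -1.0000e-03  8.7018e+01] 89.0789190324855
[ 12 160] 1802 48 [802. 613.] [237.  86.] 3.5
[241 147] 1306 54 [806.  15.] [109.  92.] 70.6
[300 153] 747 133 [ 769. -141.] [61. 61.] 23.4
[157 250] 15365 93 [530. 223.] [223. 413.] 82.1
[430 245] 555 87 [ 531. -458.] [64. 63.] 85.1
[538 303] 3529 131 [ 407. -731.] [284. 125.] 3.5
```

View pics/s18.png

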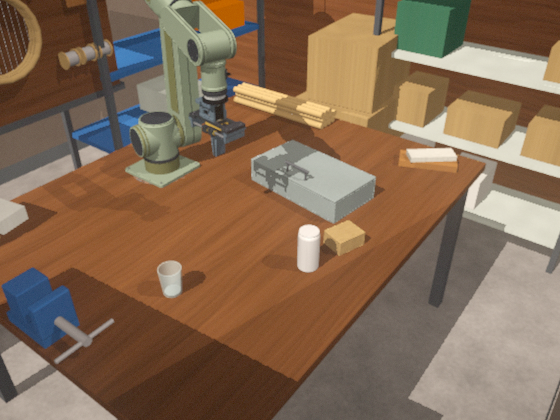

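View pics/t8.png

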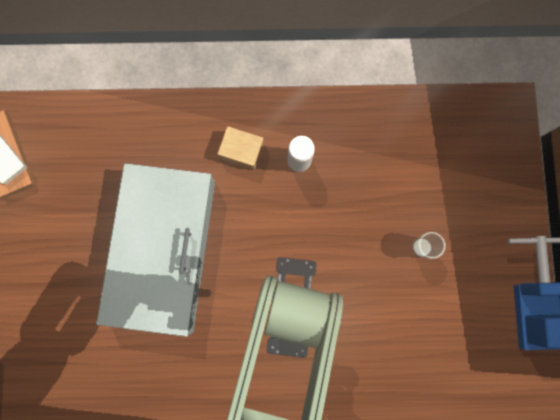

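The lid is flat (fitted slope 0.005), the bench is clear apart from the three things that stay, and the arm is free of everything. I'm handing in.

```bash
python3 -c "
from workcell import job
print(job.job_done())"
```

```text
the job is handed in; nothing more can be done
None
```

All five tools on the bench are in the chest with the lid fully closed: the plane, sharpening stone, sanding block, screwdriver and tape measure. No wrench was there. I handed the job in at about 39.5 s; no verdict was reported.

- **Tools:** each was gripped, lowered close to the chest floor and released. The screwdriver was knocked aside mid-run, so I measured it again before picking it up. No grip slipped. The last top view before closing showed all five flat inside, with the lid still open.
- **Lid:** I pushed it down along its arc with closed fingers, in steps of about 0.1 rad per 0.1 s or less, using about 4 N. I finished with a light 10.7 N press at the stop.
- **Last checks:** the depth image shows the lid top level (slope 0.005). The can and glass were where they started, and the pictures show the carton in place. The carton's centre came out a few millimetres off in one reading, which is within the spread of the depth readings. The arm was clear of everything. No check failed.

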